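# Refit the control card of the bench welder

### The arm

A 7-joint arm with a two-finger parallel gripper is mounted at the origin on the work surface. World frame = base frame: x ahead of the robot, y to its left, z up, the work surface at z = 0. Lengths are in m, angles in rad, forces in N, time in s.
With the tool pointing down it reaches from about 0.35 to 0.9 m from the base axis. Payload 7.2 kg.
Tool frame: the origin (TCP) lies on the front face of the gripper's body, between the roots of the fingers; the fingertips stand 73 mm ahead of it and the grasp point (between the pads) lies 54 mm ahead of it; z points along the fingers, y is the direction in which the jaws open and shut (so a half turn about z gives the same grasp; the last joint's range is limited). The gripper opens to 85 mm and grips with 20 to 120 N. Pads are 22 mm wide; open, the fingers measure 114 mm over their backs; the gripper's body (76 mm by 85 mm) begins 54 mm behind the grasp point. The pads swing forward as they close: fully open they stand 13 mm farther back than shut.
Start: joints at [-1.347, 0.411, -0.013, 1.596, 0.006, 1.134, -0.082], TCP at [0.18, 0.599, 0.304] pointing down, gripper open.
Joint ranges: [-2.95, 2.95], [-0.29, 1.99], [-1.47, 1.44], [0.14, 2.54], [-1.03, 4.17], [0.13, 1.85], [-2.86, 2.86]. Speed limits (rad/s): [2.39, 2.39, 3.01, 3.01, 3.14, 3.14, 3.14].

### API

Orientations are given as [roll, pitch, yaw] about the fixed x, y, z axes, in that order (R = Rz(yaw) Ry(pitch) Rx(roll)).
In Python, from cell import env gives the robot as it stands. The module is installed in compiled form; this text tells all that it offers.
- The arm moves only by the tool arm_command, never from a script. Its argument "commands" is a list of rows, each a list of 3 entries, a list of its own where there are three numbers: the opening, from 0 (shut) to 1 (fully open), then the shift along the tool's x, y, z in mm, then the turn, a rotation vector about the tool's x, y, z in degrees. A call has 1 to 10 rows; each row shifts and turns the commanded pose from where the row before left it, along the tool's axes as they then stand; what a row does not reach is not made up. A row lasts 1/8 s, in which the tool goes at most 62.5 mm and 10.7 degrees, less where a joint would pass 70% of its speed; a pose out of reach is approached as far as the arm can. A call is refused whole if a number of a shift passes 62.5 or a number of a turn 10.7, either way. A call with a gripper value outside its range is refused whole. The fingers move at their own pace and stop on an object; "force" is the grip in N (left out, the last holds). Time passes only in rows, so rows that do not move let the fingers close. It gives the time, the measured TCP pose, the force and the opening at its end, in the units of the state.
- env.sense(): the state, without advancing time (a new reading comes with each control period).
- env.grab_frame(name): name is "side" or "top" or "wrist"; returns a dict with "pixels" (384x512x3 uint8, blue, green, red), "camera_matrix" (3x3 intrinsics, pixels), "xyz" and "attitude" of the camera in the world; the wrist camera has in their place "hand_eye" (4x4, takes a point from camera to tool coordinates, whose origin is the TCP and whose axes are the flange's). Camera axes: x right, y up, looking along -z (the intrinsics and any distortion apply to the point x, -y, -z); pixel columns grow to the right and rows downward; lengths in m; the calibration is good to about 2 mm. A picture is of the moment at which its call begins: read the wrist's pose just before it. There is no depth.
- env.finish_job(): hands the job in, once; it reports no verdict.
The state is a dict: "t": time; "q": joint angles; "qvel": joint speeds; "joint_torque": joint torques, N m; "ee_pos": TCP position; "tool_rot": TCP orientation; "force": force on the tool from outside, world axes, zero at the start; "ft_torque": the same for the moment, N m; "grip_width": opening from 0.0 (shut) to 1.0 (fully open).
Only numpy, scipy, OpenCV 4.12 (cv2) and the standard library are available. Lean on these libraries where they do the work, as an engineer would, in place of code of your own. Each camera call takes 0.05 s, during which the arm holds its last target.

### The job

Refit the welder's control card: lift it out of its wooden stand by the black pull tab, slide it down the two white guides of the open orange unit, components facing the front panel, and lower it gently until it just rests on its connector; do not press it home by hand. Then swing the two red ejector levers inward, in turn and part way at first so that the card goes down level, until both are fully closed and the card is fully home. Leave the jar, the screw dish and the screwdriver where they are.

Things in the scene. Friction and masses are not known exactly. Their poses are not given: they have to be found in the camera images.
- unit: Open orange sheet-metal pan of a bench welder, fixed, 210 (x) by 270 (y) mm, walls 66 mm high. Origin at the centre of its underside, z up; black front panel with dials on its -x side. The card cage stands across its middle (plane x = 0): aluminium side plates at y = -87 and +87 mm, 52 mm long in x, 106 mm high, with a white card guide inside each. All else is lower than 66 mm.
- guide_a (a point): Top of the groove of the white guide at the unit's -y end: 84 mm above the unit's origin, x = 0, at the groove's bottom (y = -71 mm). Mouth flared over its top 11 mm: 14 mm wide in x, leaning out 4 mm in y. Below, a straight groove 4.5 mm wide, x -1.6 to +2.9 (enter at x = +0.6), 7 mm deep. A sprung shoe 32 mm down then presses the card to x = 0: sliding takes 3 to 10 N and the card stays where left.
- guide_b (a point): The same for the guide at the unit's +y end (y = +71 mm). With the card 140 mm wide there is 1 mm play at each end.
- lip_a (a point): Inner lower edge of the lip turned inward at the top of the cage's -y side plate: y = -78, z = 103.4 mm in the unit; the lip is 3 mm thick and runs outward from there. A tooth on the lever, 14 mm outside its pivot, hangs inside the lip while the lever is above 1.1 rad; on closing it swings under the lip, touches it at about 0.5 rad, then draws that end of the card down 7 mm.
- lip_b (a point): The same lip at the +y end (y = +78 mm). The tooth finds its way under the lip only when the card rests on its connector (2 mm too high is too much). If one lever is closed all the way while the other is open, the card tips by 2 to 3 degrees, binds in the guides and spoils the contacts; one to about 0.45, the other to 0.2, then each fully keeps it well under 2 degrees.
- slot (a point): On the unit, 14 mm above its origin, with the unit's axes: where the card's origin is when the card is fully home. A card lowered on to the connector's contacts stops with its origin 6 to 8 mm above this point.
- connector: Black edge connector below the guides, 27 by 112 mm, mouth 24 mm above the unit's origin; pose that of the unit. Its sprung contacts stop the card's tongue 7 mm before home and need about 30 N or more to enter: easy for the levers, too much for a hand (over 25 N on the connector while both levers are open counts as forcing it).
- stand: Fixed wooden stand: foot 80 by 176 by 12 mm and two slotted posts, 60 mm high, in which the card's side edges stand, loose by 1 to 2 mm. Origin at the centre of its underside; the card's origin stands 12 mm above it.
- card: Green circuit card, loose, about 0.26 kg, upright: 3 mm thick (x), 140 mm wide (y), top edge 88 mm up (z). Origin at the centre of its lowest edge, a gold-fingered tongue 90 mm wide and 11 mm high; above it the board has full width. Components up to 14 mm proud on its -x side, which must face the unit's front panel (unit -x), so that lever a comes to the unit's -y end.
- card_grip (a point): Grasp point in the black pull tab, 104 mm above the card's origin. The tab is 12 mm thick (x), 40 mm wide (y) and spans 84 to 116 mm above the card's origin.
- card_face (a point): Point on the card's component side (card frame x = -10, y = 0, z = 50 mm).
- lever_a (a joint): Red ejector lever on the card's -y corner, rad. 0: closed, handle upright, leaning 8 deg inward; grows as the handle swings outward; stop at 1.35; starts open. Pivot on the card at y -66, z 84 mm, axis along x. Handle 56 mm long, 10 mm thick (x), 8 wide; its outer face lies in a plane through the pivot. Moves with 2 N at its end, then 4 to 12 N under load; stays where left.
- lever_b (a joint): Red ejector lever on the card's +y corner, rad. 0: closed, handle upright, leaning 8 deg inward; grows as the handle swings outward; stop at 1.35; starts open. Pivot on the card at y +66, z 84 mm, axis along x. Handle 56 mm long, 10 mm thick (x), 8 wide; its outer face lies in a plane through the pivot. Moves with 2 N at its end, then 4 to 12 N under load; stays where left.
- lever_a_push (a point): On the outer face of lever a's handle, 48 mm from its pivot: push here toward the card's middle.
- lever_b_push (a point): On the outer face of lever b's handle, 48 mm from its pivot: push here toward the card's middle.
- flux_jar: Green glass jar with a white lid, 48 mm across, 62 mm high; origin under its centre. Leave alone.
- screw_dish: Small brass dish with screws, 62 mm across, 16 mm high; origin under its centre. Leave alone.
- screwdriver: Screwdriver with a yellow handle lying behind; origin under its centre. Leave alone.
Mind the look-alikes: they are no part of the job. Of the things that look like the card, the smallest one is meant.

How it is judged:
On the way:
1. the card stands in both guides on its connector, let go, components to the front, both levers still open (z of card in the frame of slot between 0.004 and 0.01 m and horizontal distance between card and slot below 0.004 m and angle between the x axis of card and the x axis of unit, either way round below 0.06 rad and x of card_face in the frame of unit below 0 m and value of joint each of lever_a, lever_b above 0.9 rad and contact force between the fingers and card below 0.1 N), for 0.2 s.
At the end, for the whole second after the job is handed in: The card is fully home in the unit: its origin within 1.8 mm of the seated height and 4 mm sideways of the slot point, square to the unit within 0.06 rad, upright within 1.5 degrees, components to the front panel; both levers closed to within 0.1 rad; card let go and at rest (z of card in the frame of slot between -0.0025 and 0.0018 m and horizontal distance between card and slot below 0.004 m and angle between the x axis of card and the x axis of unit, either way round below 0.06 rad and angle between card's own z axis and vertical below 0.026 rad and x of card_face in the frame of unit below 0 m and value of joint each of lever_a, lever_b below 0.1 rad and linear speed of card below 0.02 m/s); the robot touches nothing.
It fails at once if the card is pressed on its connector with more than 25 N while both levers are open (pushed home by hand, or dropped on it) (contact force between card and connector above 25 N and value of joint each of lever_a, lever_b above 0.6 rad).
It fails at once if the card goes into its connector out of level: tipped more than 1.95 degrees (0.034 rad) (z of card in the frame of slot below 0.007 m and horizontal distance between card and slot below 0.01 m and angle between card's own z axis and vertical above 0.034 rad).
It fails at once if one lever is closed fully while the other is still open ((value of joint lever_a below 0.1 rad and value of joint lever_b above 0.6 rad) or (value of joint lever_b below 0.1 rad and value of joint lever_a above 0.6 rad)).
It fails at once if the jar, the dish or the screwdriver is moved by more than 20 mm (distance of any of flux_jar, screw_dish, screwdriver from where it was at the start of the episode above 0.02 m).
It also fails if it takes over 72 s, if anything falls off the work surface, if the arm or the gripper's body presses on something with over 40 N, if the wrist force passes 120 N, or if a joint passes its speed limit or range.

## Working session

There is one attempt and no reset: what is moved stays moved. The work goes in short steps, Python scripts to look and compute and a tool call to move; the robot and the scene stay as the last step left them, time stands still between calls to the robot, and variables do not carry over. Pictures are saved under pics/ and viewed, and the job is handed in when it is done.

Besides the shell and the picture viewer there is one more tool, called after "Call:" as name(argument=value, ...) on one line, values as JSON. arm_command: Moves the arm, as the interface text tells. Its arguments: {"type":"object","properties":{"commands":{"type":"array"},"force":{"type":"number"}},"required":["commands"]}

```bash
mkdir -p pics; ls; python3 - <<'E'
from cell import env
import cv2,numpy as np
s=env.sense(); print(s)
for n in ["side","top","wrist"]:
    f=env.grab_frame(n); cv2.imwrite(f"pics/{n}0.png",f["pixels"])
    print(n,{k:np.round(v,4).tolist() for k,v in f.items() if k!="pixels"})
E
```

```text
pics
{'t': 0.0, 'q': array([-1.34720638,  0.41191084, -0.01274504,  1.59708862,  0.00558487,
        1.13427159, -0.0822353 ]), 'qvel': array([ 6.43097964e-04, -1.19573253e-05, -2.46243499e-04, -8.59979721e-04,
       -1.75446979e-04,  9.92118721e-04,  5.77211330e-04]), 'joint_torque': array([-3.17275908e-04, -6.00619054e+01,  6.82091564e-01, -2.99409002e+01,
        1.37932756e-02,  1.04588698e-02,  1.32117668e-05]), 'ee_pos': array([0.17969022, 0.59820173, 0.30302772]), 'tool_rot': array([-3.13995199e+00,  8.98368902e-05,  2.84981621e+00]), 'force': array([ 0.1907494 ,  0.86515242, -0.06161258]), 'ft_torque': array([0.00527911, 0.0056655 , 0.05526102]), 'grip_width': 0.9999721529900966}
side {'camera_matrix': [[379.6621, 0.0, 258.8401], [0.0, 379.6621, 195.0698], [0.0, 0.0, 1.0]], 'xyz': [0.0763, -0.5569, 0.9131], 'attitude': [0.7092, 0.0061, -0.7308]}
top {'camera_matrix': [[492.8004, 0.0, 255.513], [0.0, 492.8004, 188.7765], [0.0, 0.0, 1.0]], 'xyz': [0.3431, -0.0276, 1.3198], 'attitude': [0.185, -0.0002, -1.5747]}
wrist {'camera_matrix': [[288.0161, 0.0, 255.0484], [0.0, 288.0161, 195.227], [0.0, 0.0, 1.0]], 'hand_eye': [[-0.0003, 0.9608, 0.2771, 0.0691], [1.0, 0.0003, 0.0001, -0.0003], [0.0, 0.2771, -0.9608, -0.0692], [0.0, 0.0, 0.0, 1.0]]}
```

View pics/side0.png

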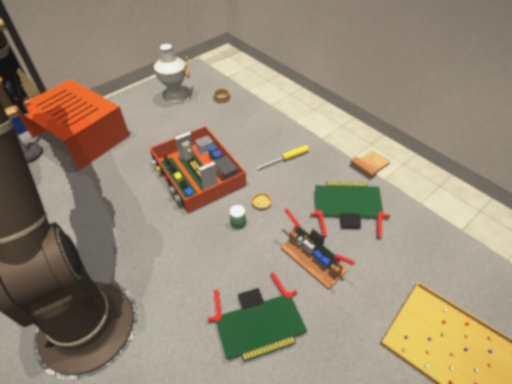

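View pics/top0.png

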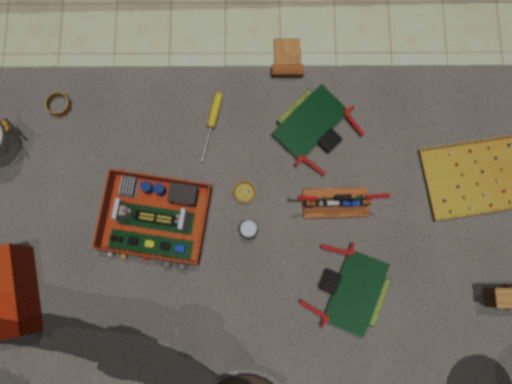

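View pics/wrist0.png

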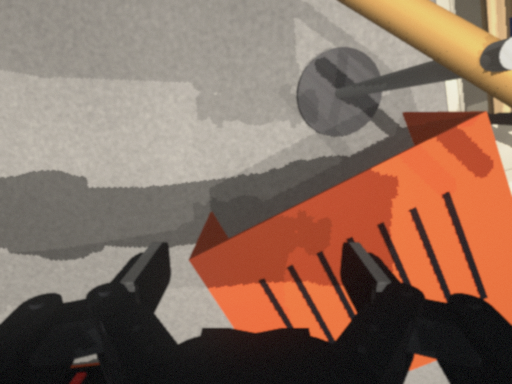

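The top view shows the unit at about (155,218), a card upright in its stand at (335,203), and two green cards lying flat at (312,122) and (357,292). The jar is at (248,229), the dish at (244,191) and the screwdriver at (212,125). The candidates for the card are these three, and the one in the stand fits the description. Next I'll check close crops.

```bash
python3 - <<'E'
import cv2,numpy as np
t=cv2.imread("pics/top0.png"); s=cv2.imread("pics/side0.png")
a=cv2.resize(t[170:240,270:410],None,fx=5.5,fy=5.5,interpolation=cv2.INTER_CUBIC)
cv2.imwrite("pics/c1.png",a)
cv2.imwrite("pics/c2.png",cv2.resize(t[160:280,85:225],None,fx=5,fy=5,interpolation=cv2.INTER_CUBIC))
cv2.imwrite("pics/c3.png",cv2.resize(s[195:295,265:365],None,fx=6,fy=6,interpolation=cv2.INTER_CUBIC))
cv2.imwrite("pics/c4.png",cv2.resize(s[115:215,140:260],None,fx=6,fy=6,interpolation=cv2.INTER_CUBIC))
E
```

```text
(no output)
```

View pics/c1.png

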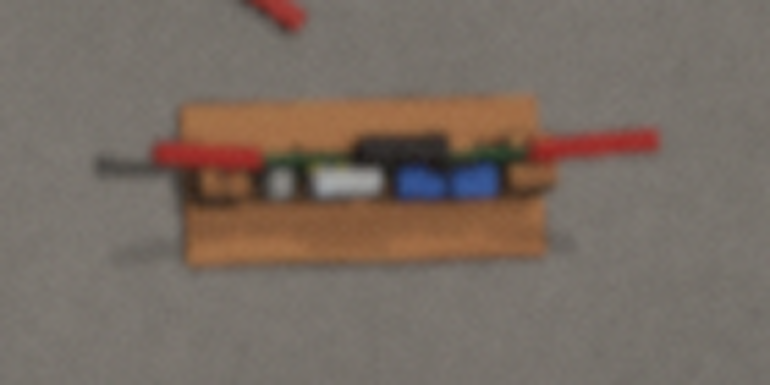

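View pics/c2.png

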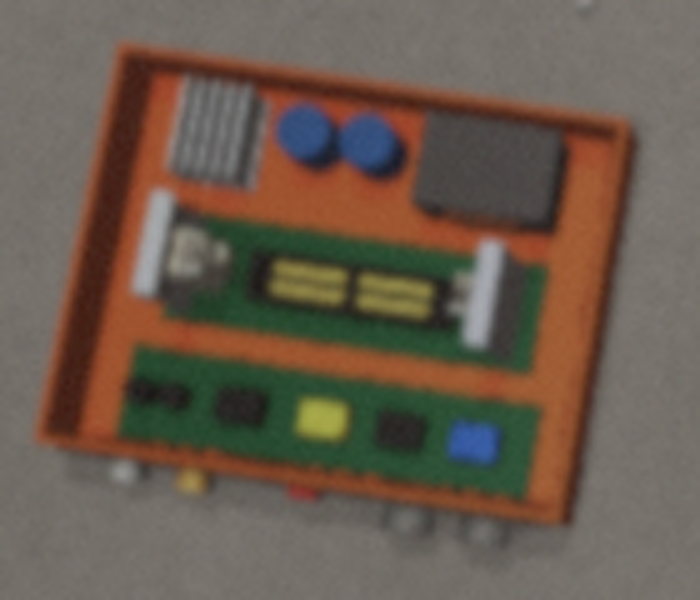

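View pics/c3.png

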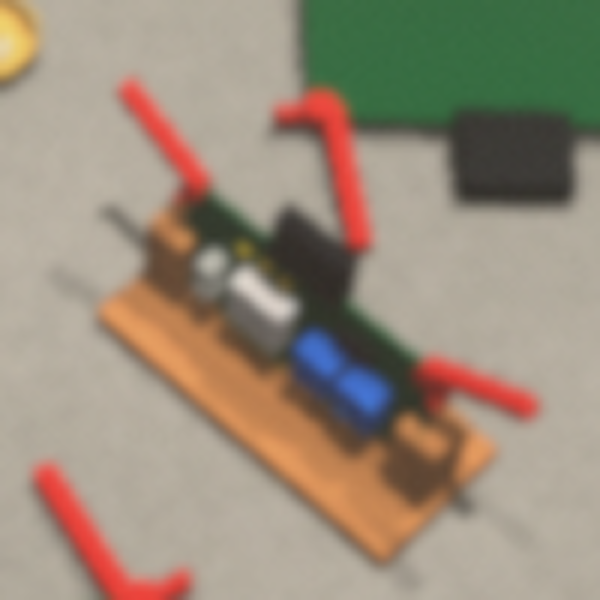

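View pics/c4.png

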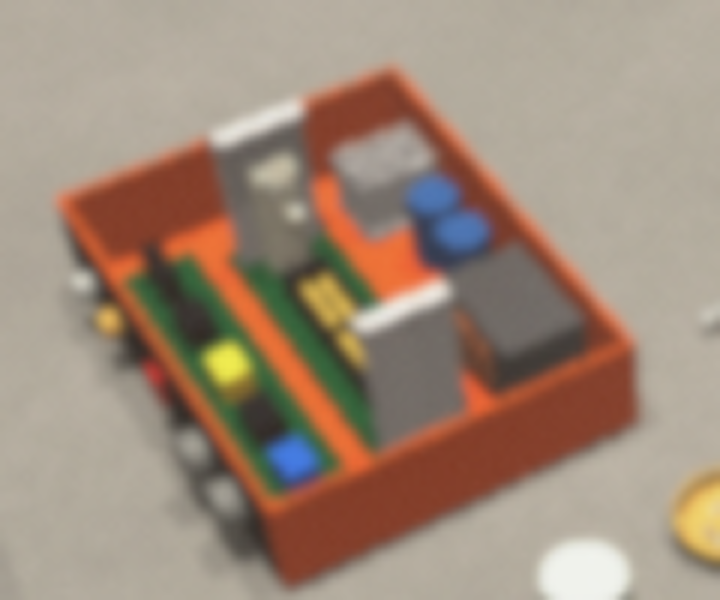

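The crops confirm it. The upright card stands at (335,203) with its components facing -x (white and blue blocks) and the black tab at top px (343,196). The flat cards are larger. The unit's front panel, with dials, faces the robot. Next comes a first measurement from the two fixed views.

```bash
cat > h.py <<'E'
import numpy as np,cv2
from scipy.spatial.transform import Rotation as R
from cell import env
def rp(a): return R.from_euler('xyz',a).as_matrix()
def cam(f,s=None):
    K=f["camera_matrix"]
    if "hand_eye" in f:
        T=np.eye(4);T[:3,:3]=rp(s["tool_rot"]);T[:3,3]=s["ee_pos"];M=T@f["hand_eye"]
        return K,M[:3,:3],M[:3,3]
    return K,rp(f["attitude"]),np.array(f["xyz"])
def ray(c,uv):
    K,Rm,o=c; d=np.array([(uv[0]-K[0,2])/K[0,0],-(uv[1]-K[1,2])/K[1,1],-1.]); d=Rm@d
    return o,d/np.linalg.norm(d)
def onz(c,uv,z):
    o,d=ray(c,uv); return o+d*(z-o[2])/d[2]
def tri(obs):
    A=np.zeros((3,3));b=np.zeros(3)
    for c,uv in obs:
        o,d=ray(c,uv);P=np.eye(3)-np.outer(d,d);A+=P;b+=P@o
    X=np.linalg.solve(A,b); res=[np.linalg.norm(np.cross(X-ray(c,uv)[0],ray(c,uv)[1])) for c,uv in obs]
    return X,np.array(res)
def proj(c,X):
    K,Rm,o=c;p=Rm.T@(np.array(X)-o);return np.array([K[0,2]+K[0,0]*p[0]/-p[2],K[1,2]-K[1,1]*p[1]/-p[2]])
def look(n,name):
    s=env.sense();f=env.grab_frame(n);cv2.imwrite(f"pics/{name}.png",f["pixels"])
    c=cam(f,s);np.savez(f"pics/{name}.npz",K=c[0],R=c[1],o=c[2]);return f["pixels"],c
def load(name):
    z=np.load(f"pics/{name}.npz");return cv2.imread(f"pics/{name}.png"),(z["K"],z["R"],z["o"])
E
python3 - <<'E'
from h import *
_,T=look("top","top1");_,S=look("side","side1")
def c1(u,v): return np.array([270+u/5.5,170+v/5.5])
def c2(u,v): return np.array([85+u/5,160+v/5])
def c3(u,v): return np.array([265+u/6,195+v/6])
def c4(u,v): return np.array([140+u/6,115+v/6])
P=lambda n,t,s: print(n,*[np.round(x,4) for x in tri([(T,t),(S,s)])])
P("tab top centre",c1(402,145),c3(320,235))
P("plate +y top", c2(153,243),c4(257,120))
P("plate -y top", c2(484,293),c4(403,307))
P("pan corner near -y",c2(568,520),c4(275,500))
P("pan corner far -y",c2(628,122),c4(630,345))
P("pan corner far +y",c2(122,48),c4(393,70))
P("pan corner near +y",c2(42,440),c4(65,198))
P("jar lid",[248,229],c4(585,572))
E
```

```text
tab top centre [ 0.5483 -0.2453  0.1232] [0.0014 0.0014]
plate +y top [0.5221 0.3187 0.1069] [0.001 0.001]
plate -y top [0.4969 0.1542 0.1032] [0.0009 0.0009]
pan corner near -y [0.3862 0.1135 0.0768] [0.001 0.001]
pan corner far -y [0.5901 0.0882 0.062 ] [0.0004 0.0004]
pan corner far +y [0.6324 0.3533 0.0599] [0.0011 0.0011]
pan corner near +y [0.4287 0.3816 0.0649] [0.0021 0.0021]
jar lid [ 0.4754 -0.01    0.0609] [0.0016 0.0016]
```

Both views agree: the pan rim is at about 60–65 mm (the text says 66) and the plate tops at 103–107 mm (the text says 106). The unit centre is at about (0.51,0.235) with yaw of about -8.6°. The tab top is at about 123 mm, against 128 in the text. Now I'll move the wrist camera over the unit.

```bash
cat >> h.py <<'E'
from scipy.spatial.transform import Slerp
def plan(target,rpy_deg,n,start=None,op=1):
    """print rounded rows from the start (measured) pose to target, simulating the rounding"""
    if start is None:
        s=env.sense();p=np.array(s["ee_pos"]);Q=R.from_euler('xyz',s["tool_rot"])
    else: p=np.array(start[0]);Q=R.from_euler('xyz',start[1],degrees=True)
    Qt=R.from_euler('xyz',rpy_deg,degrees=True);target=np.array(target)
    rows=[]
    for i in range(n):
        k=n-i
        sh=np.round(Q.inv().apply((target-p)/k)*1000,1)
        rv=np.round(np.degrees((Q.inv()*Qt).as_rotvec()/k),2)
        p=p+Q.apply(sh/1000);Q=Q*R.from_rotvec(np.radians(rv))
        rows.append([op,sh.tolist(),rv.tolist()])
    print(str(rows).replace(" ",""));print("end",np.round(p,4),np.round(Q.as_euler('xyz',degrees=True),2))
E
python3 -c "
from h import *
plan([.51,.18,.33],[180,0,81.4],10)"
```

```text
[[1,[-43.7,-30.6,-2.6],[-0.0,0.0,8.19]],[1,[-47.6,-24.0,-2.6],[-0.0,0.0,8.19]],[1,[-50.5,-17.0,-2.6],[-0.0,0.0,8.19]],[1,[-52.4,-9.7,-2.6],[-0.0,0.01,8.19]],[1,[-53.3,-2.1,-2.7],[-0.0,0.0,8.19]],[1,[-53.0,5.5,-2.6],[-0.0,0.01,8.19]],[1,[-51.7,13.0,-2.7],[-0.01,0.01,8.19]],[1,[-49.3,20.3,-2.7],[-0.01,0.0,8.18]],[1,[-45.9,27.1,-2.6],[-0.0,0.0,8.19]],[1,[-41.6,33.3,-2.7],[-0.0,0.01,8.18]]]
end [0.51 0.18 0.33] [-180.    -0.    81.4]
```

Call:
arm_command(commands=[[1,[-43.7,-30.6,-2.6],[0,0,8.2]],[1,[-47.6,-24,-2.6],[0,0,8.2]],[1,[-50.5,-17,-2.6],[0,0,8.2]],[1,[-52.4,-9.7,-2.6],[0,0,8.2]],[1,[-53.3,-2.1,-2.7],[0,0,8.2]],[1,[-53,5.5,-2.6],[0,0,8.2]],[1,[-51.7,13,-2.7],[0,0,8.2]],[1,[-49.3,20.3,-2.7],[0,0,8.2]],[1,[-45.9,27.1,-2.6],[0,0,8.2]],[1,[-41.6,33.3,-2.7],[0,0,8.2]]], force=60)

```text
t: 1.5
ee_pos: [0.5105, 0.1785, 0.3306]
tool_rot: [3.141, -0.001, 1.414]
force: [0.7, -0.6, 0.0]
grip_width: 0.999
```

```bash
python3 -c "
from h import *
s=env.sense();print(s['t'],s['ee_pos'],np.degrees(s['tool_rot']),abs(s['qvel']).max())
look('wrist','w1')"
```

```text
1.5 [0.51053694 0.17845255 0.33058255] [ 1.79984417e+02 -3.09947326e-02  8.10251300e+01] 0.5133070982252943
```

View pics/w1.png

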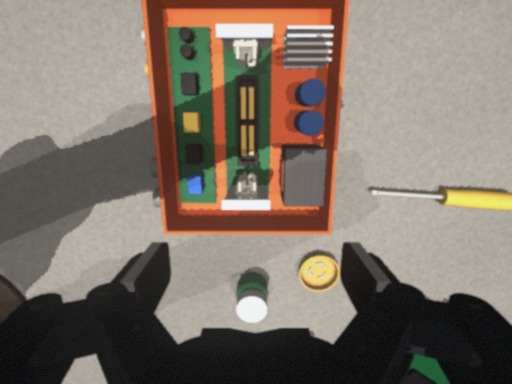

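This gives a clear view of the unit: the white lips are at (245,31) and (246,205), the guides at (246,50) and (246,182), and the connector at (247,120). The arm was still moving, so I'll settle it and take a proper pair.

Call:
arm_command(commands=[[1,[0,0,0],[0,0,0]],[1,[0,0,0],[0,0,0]],[1,[0,0,0],[0,0,0]]])

```text
t: 1.92
ee_pos: [0.509, 0.1812, 0.3301]
tool_rot: [-3.141, -0.0, 1.421]
force: [-0.1, 0.9, -0.1]
grip_width: 1.003
```

```bash
python3 -c "
from h import *
s=env.sense();print(s['t'],s['ee_pos'],np.degrees(s['tool_rot']),abs(s['qvel']).max())
look('wrist','w2')"
```

```text
1.925 [0.50901519 0.18115534 0.33013536] [-1.79967153e+02 -1.54796114e-02  8.14415233e+01] 0.005904276380895133
```

Call:
arm_command(commands=[[1,[15,0,40],[0,0,0]],[1,[15,0,40],[0,0,0]],[1,[0,0,0],[0,0,0]],[1,[0,0,0],[0,0,0]],[1,[0,0,0],[0,0,0]]])

```text
t: 2.6
ee_pos: [0.5151, 0.2091, 0.2521]
tool_rot: [3.139, -0.002, 1.418]
force: [0.2, -0.1, -0.3]
grip_width: 0.996
```

```bash
python3 -c "
from h import *
s=env.sense();print(s['t'],s['ee_pos'],np.degrees(s['tool_rot']),abs(s['qvel']).max())
look('wrist','w3')
for n,(a,b,c,d) in dict(w2=(10,220,190,310),w3=(0,300,140,360)).items():
    i=cv2.imread(f'pics/{n}.png')[a:b,c:d]; k=min(790/i.shape[1],590/i.shape[0]);print(n,k,i.shape)
    cv2.imwrite(f'pics/{n}c.png',cv2.resize(i,None,fx=k,fy=k,interpolation=cv2.INTER_CUBIC))
"
```

```text
2.6 [0.51505038 0.20914778 0.25209288] [ 1.79878917e+02 -9.37006175e-02  8.12403681e+01] 0.003944301170089086
w2 2.8095238095238093 (210, 120, 3)
w3 1.9666666666666666 (300, 220, 3)
```

View pics/w3.png

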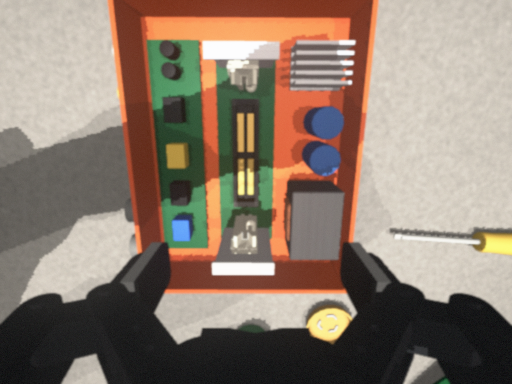

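View pics/w2c.png

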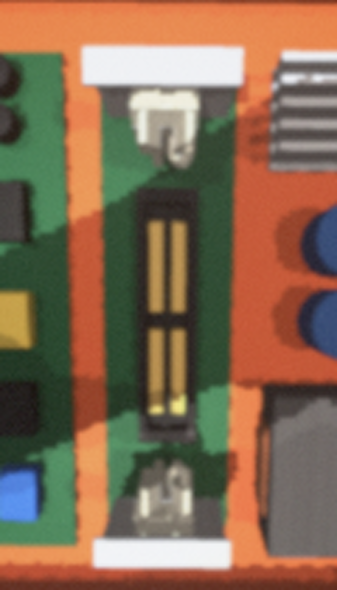

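View pics/w3c.png

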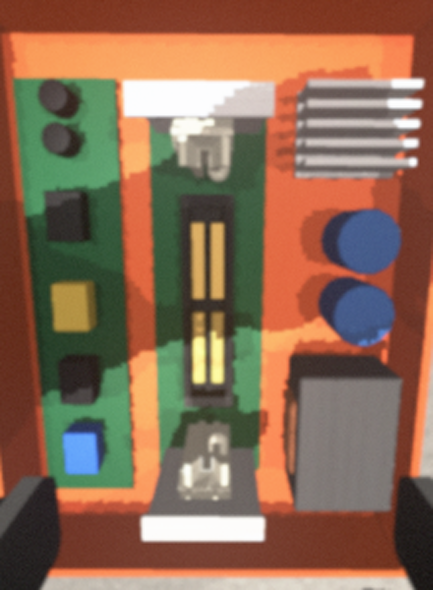

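```bash
python3 - <<'E'
from h import *
obs={}
for n in ["w2","w3"]:
    im,c=load(n)
    hsv=cv2.cvtColor(im,cv2.COLOR_BGR2HSV)
    m=((hsv[...,2]>190)&(hsv[...,1]<45)).astype(np.uint8)
    m[:, :185]=0; m[:,300:]=0
    m=cv2.morphologyEx(m,cv2.MORPH_OPEN,np.ones((5,9),np.uint8))
    cs,_=cv2.findContours(m,cv2.RETR_EXTERNAL,cv2.CHAIN_APPROX_NONE)
    for k in sorted(cs,key=lambda k:-cv2.contourArea(k))[:3]:
        r=cv2.minAreaRect(k); b=cv2.boxPoints(r)
        print(n,cv2.contourArea(k),np.round(r[0],1),np.round(r[1],1),round(r[2],1))
        w=onz(c,r[0],.106)
        e=[onz(c,p,.106) for p in b]
        print("  centre",np.round(w,4), "lengths",[round(np.linalg.norm(e[i]-e[i-1])*1000,1) for i in range(4)])
        key="+y" if r[0][1]<130 else "-y"
        if cv2.contourArea(k)>300: obs.setdefault(key,[]).append((c,np.array(r[0])))
    # connector dark
    v=cv2.cvtColor(im,cv2.COLOR_BGR2GRAY); m=(v<62).astype(np.uint8); m[:, :225]=0;m[:,270:]=0; m[:60]=0;m[230:]=0
    cs,_=cv2.findContours(m,cv2.RETR_EXTERNAL,cv2.CHAIN_APPROX_NONE)
    for k in sorted(cs,key=lambda k:-cv2.contourArea(k))[:1]:
        r=cv2.minAreaRect(k);print("conn",np.round(r[0],1),np.round(r[1],1),round(r[2],1),np.round(onz(c,r[0],.024),4)); obs.setdefault("conn",[]).append((c,np.array(r[0])))
for k,o in obs.items():
    if len(o)==2: print(k,*[np.round(x,4) for x in tri(o)])
E
```

```text
w2 671.0 [247.  33.] [56. 12.] -0.0
  centre [0.5236 0.3198 0.106 ] lengths [np.float64(51.3), np.float64(9.8), np.float64(50.8), np.float64(9.8)]
w2 642.0 [251.5 311. ] [26. 31.] 90.0
  centre [0.4822 0.0245 0.106 ] lengths [np.float64(36.6), np.float64(36.6), np.float64(36.6), np.float64(37.7)]
w2 430.5 [247.  206.5] [48.  9.] -0.0
  centre [0.4975 0.1554 0.106 ] lengths [np.float64(51.7), np.float64(10.2), np.float64(51.2), np.float64(10.2)]
conn [249.4 115.2] [34.5 96.5] 7.2 [0.513  0.2477 0.024 ]
w3 3195.0 [242. 315.] [ 42. 114.] 90.0
  centre [0.4895 0.1099 0.106 ] lengths [np.float64(43.8), np.float64(98.3), np.float64(43.8), np.float64(103.0)]
w3 1432.5 [240.5  54.5] [27. 75.] 90.0
  centre [0.5231 0.317  0.106 ] lengths [np.float64(16.8), np.float64(50.6), np.float64(16.8), np.float64(51.8)]
w3 676.0 [243.  268.5] [62. 11.] -0.0
  centre [0.498  0.1552 0.106 ] lengths [np.float64(52.3), np.float64(10.3), np.float64(51.7), np.float64(10.4)]
conn [244.  136.5] [75. 38.] 90.0 [0.5128 0.2566 0.024 ]
+y [0.5235 0.3092 0.1499] [0.0004 0.0004]
conn [ 0.5091  0.2477 -0.0913] [0.0018 0.0018]
```

```bash
cat >> h.py <<'E'
def edge(vals,lo=None,level=None):
    """subpixel crossings of half level in 1-D profile"""
    v=np.asarray(vals,float); L=level if level is not None else (v.min()+v.max())/2
    s=v-L; i=np.where(np.sign(s[:-1])*np.sign(s[1:])<0)[0]
    return [k+s[k]/(s[k]-s[k+1]) for k in i]
E
python3 - <<'E'
from h import *
def lip(im,u0,u1,v0,v1):
    # whiteness = min channel
    w=im.min(axis=2).astype(float)
    sub=w[v0:v1,u0:u1]
    col=np.median(sub[:,15:-15],axis=1)  # vertical profile
    ve=[v0+e for e in edge(col,level=140)]
    r0=int(np.ceil(ve[0]+1.5));r1=int(ve[-1]-1)
    row=w[r0:r1,u0:u1].mean(axis=0)
    ue=[u0+e for e in edge(row,level=140)]
    return ve,ue
res={}
for n,boxes in dict(w2={"+y":(205,288,20,45),"-y":(210,285,192,216)},w3={"+y":(185,298,30,75),"-y":(195,290,255,282)}).items():
    im,c=load(n)
    for k,b in boxes.items():
        ve,ue=lip(im,*b); print(n,k,np.round(ve,2),np.round(ue,2))
        uc=(ue[0]+ue[-1])/2
        for nm,v in (("top",ve[0]),("bot",ve[-1])):
            print("   ",nm,np.round(onz(c,(uc,v),.1064),4))
        res.setdefault(k,[]).append((c,ue,ve))
for k,o in res.items():
    for nm,f in dict(L=lambda u,v:(u[0],(v[0]+v[-1])/2),Rr=lambda u,v:(u[-1],(v[0]+v[-1])/2)).items():
        print(k,nm,*[np.round(x,4) for x in tri([(c,f(u,v)) for c,u,v in o])])
E
```

```text
w2 +y [25.42 40.38] [218.2  276.58]
    top [0.5249 0.3257 0.1064]
    bot [0.523  0.3137 0.1064]
w2 -y [211.96] []<stdin>:9: RuntimeWarning: Mean of empty slice.
  ret = um.true_divide(
Traceback (most recent call last):
IndexError: list index out of range
```

```bash
cat > lip.py <<'E'
from h import *
def lip(im,u0,u1,v0,v1):
    w=im.min(axis=2).astype(float)
    col=np.median(w[v0:v1,u0+20:u1-20],axis=1); p=int(np.argmax(col)); L=(col[p]+110)/2
    a=p
    while col[a]>L: a-=1
    b=p
    while col[b]>L: b+=1
    ve=[v0+a+(L-col[a])/(col[a+1]-col[a]), v0+b-1+(col[b-1]-L)/(col[b-1]-col[b])]
    row=w[int(np.ceil(ve[0]+1.5)):int(ve[1]-.5),u0:u1].mean(axis=0)
    q=(u1-u0)//2; a=b=q
    while row[a]>L: a-=1
    while row[b]>L: b+=1
    ue=[u0+a+(L-row[a])/(row[a+1]-row[a]), u0+b-1+(row[b-1]-L)/(row[b-1]-row[b])]
    return ve,ue
def run(spec):
    res={}
    for n,boxes in spec.items():
        im,c=load(n)
        for k,b in boxes.items():
            ve,ue=lip(im,*b); uc=sum(ue)/2
            print(n,k,np.round(ve,2),np.round(ue,2),"len",round(np.linalg.norm(onz(c,(ue[0],ve[0]),.1064)-onz(c,(ue[1],ve[0]),.1064))*1000,1))
            for nm,v in (("top",ve[0]),("bot",ve[1]),("mid",sum(ve)/2)): print("   ",nm,np.round(onz(c,(uc,v),.1064),4))
            res.setdefault(k,[]).append((c,(uc,sum(ve)/2)))
            res.setdefault(k+"in",[]).append((c,(uc,ve[1] if k=="+y" else ve[0])))
    for k,o in res.items():
        if len(o)>1: print(k,*[np.round(x,4) for x in tri(o)])
E
python3 - <<'E'
from lip import *
run(dict(w2={"+y":(200,292,20,48),"-y":(200,292,196,218)},w3={"+y":(180,298,30,75),"-y":(190,295,255,282)}))
E
```

```text
w2 +y [25.9  39.77] [218.66 276.09] len 52.0
    top [0.5248 0.3254 0.1064]
    bot [0.5231 0.3142 0.1064]
    mid [0.524  0.3198 0.1064]
w2 -y [201.57 211.54] [222.65 271.66] len 52.2
    top [0.4986 0.1609 0.1064]
    bot [0.4968 0.1498 0.1064]
    mid [0.4977 0.1554 0.1064]
w3 +y [40.29 58.9 ] [202.21 278.25] len 51.1
    top [0.5244 0.3256 0.1064]
    bot [0.5225 0.3143 0.1064]
    mid [0.5235 0.32   0.1064]
w3 -y [262.06 274.51] [211.57 273.79] len 51.7
    top [0.4987 0.1614 0.1064]
    bot [0.4968 0.1499 0.1064]
    mid [0.4978 0.1557 0.1064]
+y [0.5237 0.3193 0.1092] [0.0003 0.0003]
+yin [0.5228 0.3135 0.1103] [0.0003 0.0003]
-y [0.4976 0.1551 0.1053] [0. 0.]
-yin [0.4984 0.1603 0.1044] [0. 0.]
```

The unit measures well: lip length 52 mm, height about 106 mm by triangulation, origin (0.5108, 0.2377), yaw -9.0°. Now to the card.

```bash
python3 -c "
from h import *
plan([.55,-.275,.33],[180,0,90],10)"
```

```text
[[1,[-47.3,10.9,-7.9],[0.01,-0.01,-0.88]],[1,[-47.5,10.1,-7.9],[0.01,-0.01,-0.88]],[1,[-47.6,9.4,-7.8],[0.01,-0.01,-0.87]],[1,[-47.8,8.7,-7.8],[0.01,-0.01,-0.88]],[1,[-47.9,7.9,-7.8],[0.01,-0.01,-0.87]],[1,[-48.0,7.2,-7.8],[0.01,-0.01,-0.88]],[1,[-48.1,6.4,-7.8],[0.02,-0.01,-0.87]],[1,[-48.2,5.7,-7.8],[0.01,-0.01,-0.88]],[1,[-48.3,5.0,-7.9],[0.02,-0.0,-0.87]],[1,[-48.3,4.3,-7.8],[0.01,-0.01,-0.88]]]
end [ 0.55  -0.275  0.33 ] [180.   0.  90.]
```

Call:
arm_command(commands=[[1,[-47.3,10.9,-7.9],[0,0,-0.9]],[1,[-47.5,10.1,-7.9],[0,0,-0.9]],[1,[-47.6,9.4,-7.8],[0,0,-0.9]],[1,[-47.8,8.7,-7.8],[0,0,-0.9]],[1,[-47.9,7.9,-7.8],[0,0,-0.9]],[1,[-48,7.2,-7.8],[0,0,-0.9]],[1,[-48.1,6.4,-7.8],[0,0,-0.9]],[1,[-48.2,5.7,-7.8],[0,0,-0.8]],[1,[-48.3,5,-7.9],[0,0,-0.8]],[1,[-48.3,4.3,-7.8],[0,0,-0.8]]])

```text
t: 3.9
ee_pos: [0.5503, -0.2764, 0.3302]
tool_rot: [3.14, 0.0, 1.571]
force: [-0.6, -0.0, -0.2]
grip_width: 1.0
```

Call:
arm_command(commands=[[1,[0,0,0],[0,0,0]],[1,[0,0,0],[0,0,0]],[1,[0,0,0],[0,0,0]]])

```text
t: 4.28
ee_pos: [0.5507, -0.273, 0.3287]
tool_rot: [3.141, -0.001, 1.572]
force: [0.5, -0.2, -0.8]
grip_width: 0.999
```

```bash
python3 -c "
from h import *
s=env.sense();print(s['t'],s['ee_pos'],np.degrees(s['tool_rot']),abs(s['qvel']).max())
look('wrist','w4')"
```

```text
4.275 [ 0.55071605 -0.27302157  0.32870089] [ 1.79981536e+02 -5.53136973e-02  9.00874612e+01] 0.0038927370066379387
```

View pics/w4.png

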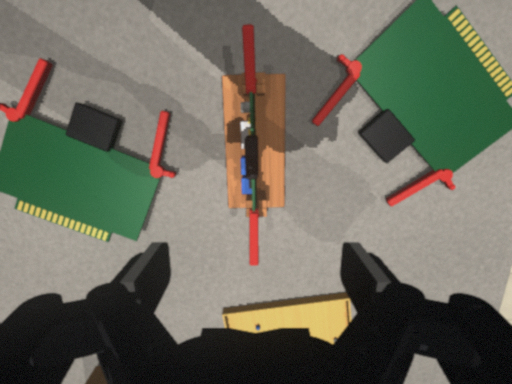

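Call:
arm_command(commands=[[1,[-20,0,25],[0,0,0]],[1,[-20,0,25],[0,0,0]],[1,[0,0,0],[0,0,0]],[1,[0,0,0],[0,0,0]],[1,[0,0,0],[0,0,0]]])

```text
t: 4.95
ee_pos: [0.5512, -0.3136, 0.2797]
tool_rot: [3.14, -0.0, 1.572]
force: [-0.0, 0.7, -0.8]
grip_width: 0.996
```

```bash
python3 -c "
from h import *
s=env.sense();print(s['t'],s['ee_pos'],np.degrees(s['tool_rot']),abs(s['qvel']).max())
look('wrist','w5')"
```

```text
4.95 [ 0.55115522 -0.31359627  0.2796814 ] [ 1.79904715e+02 -3.19220081e-04  9.00660687e+01] 0.003279369864337656
```

View pics/w5.png

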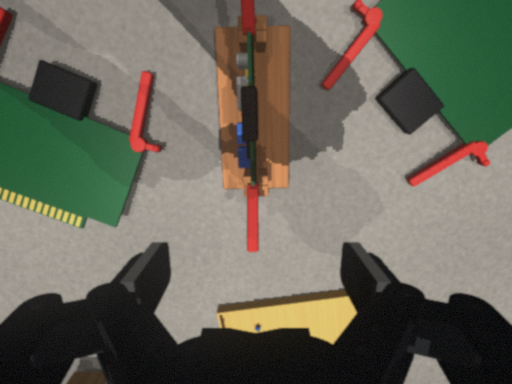

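The wrist views show the card edge-on between its open red levers (w4: levers at (250,60) and (254,238), tab at (251,155)). The look-alikes lying flat are visibly bigger. Next I'll find the tab and the card line.

```bash
python3 - <<'E'
from h import *
for n,(a,b,c,d) in dict(w4=(20,270,205,300),w5=(0,255,205,300)).items():
    i=cv2.imread(f'pics/{n}.png')[a:b,c:d]
    cv2.imwrite(f'pics/{n}c.png',cv2.rotate(cv2.resize(i,None,fx=3.1,fy=6,interpolation=cv2.INTER_CUBIC) if 0 else cv2.resize(i,None,fx=3,fy=3,interpolation=cv2.INTER_CUBIC),cv2.ROTATE_90_COUNTERCLOCKWISE))
    im,cm=load(n);f=im.astype(int)
    red=((f[...,2]>120)&(f[...,1]<70)&(f[...,0]<70)).astype(np.uint8); red[:,:230]=0;red[:,270:]=0
    k,_=cv2.findContours(red,cv2.RETR_EXTERNAL,cv2.CHAIN_APPROX_NONE)
    for q in k:
        if cv2.contourArea(q)>100: r=cv2.minAreaRect(q);print(n,"red",np.round(r[0],1),np.round(r[1],1),round(r[2],1))
    g=im.max(axis=2)
    for v in (range(138,174,4) if n=="w4" else range(92,138,5)):
        print(v,g[v,238:266].tolist())
E
```

```text
w4 red [248.8  58. ] [64.4  9.1] 87.5
138 [83, 83, 84, 88, 96, 94, 83, 60, 47, 39, 39, 42, 41, 40, 40, 40, 38, 39, 46, 63, 85, 106, 110, 111, 111, 109, 108, 111]
142 [122, 121, 106, 102, 109, 105, 80, 51, 42, 41, 40, 41, 39, 42, 41, 38, 43, 44, 43, 62, 87, 105, 110, 112, 109, 109, 109, 112]
146 [170, 163, 160, 183, 209, 181, 111, 56, 39, 45, 41, 40, 41, 40, 44, 40, 44, 40, 43, 64, 90, 106, 111, 112, 112, 110, 110, 124]
150 [171, 169, 166, 169, 173, 168, 141, 84, 46, 39, 43, 45, 43, 42, 42, 42, 41, 44, 43, 54, 85, 105, 112, 115, 126, 155, 183, 198]
154 [171, 170, 161, 155, 150, 146, 120, 78, 47, 43, 45, 42, 44, 45, 45, 43, 43, 44, 45, 53, 85, 105, 114, 126, 163, 192, 198, 204]
158 [170, 166, 135, 141, 153, 150, 126, 82, 40, 41, 42, 41, 44, 42, 43, 40, 43, 41, 44, 55, 82, 105, 125, 166, 194, 197, 198, 203]
162 [174, 167, 135, 166, 184, 179, 154, 98, 47, 42, 42, 42, 37, 37, 42, 38, 41, 40, 39, 55, 82, 106, 127, 166, 194, 200, 199, 202]
166 [176, 170, 137, 154, 179, 184, 163, 117, 61, 42, 45, 51, 47, 45, 43, 39, 40, 40, 39, 52, 79, 103, 125, 167, 197, 199, 197, 202]
170 [175, 170, 148, 1
[... 745 characters left out ...]
34, 36, 36, 34, 40, 54, 85, 105, 108, 112, 111, 108, 106, 109]
117 [162, 169, 166, 131, 74, 36, 37, 38, 38, 35, 38, 37, 38, 37, 37, 38, 33, 37, 34, 52, 79, 101, 108, 108, 110, 110, 107, 109]
122 [117, 105, 100, 81, 49, 37, 37, 38, 37, 37, 38, 39, 35, 38, 39, 37, 38, 37, 35, 51, 84, 103, 109, 111, 111, 109, 107, 108]
127 [179, 187, 180, 144, 81, 41, 37, 36, 36, 36, 35, 39, 41, 35, 35, 34, 39, 34, 39, 52, 78, 103, 112, 112, 111, 107, 109, 109]
132 [190, 198, 186, 150, 95, 47, 39, 40, 39, 38, 37, 35, 42, 38, 30, 37, 36, 38, 34, 44, 77, 102, 108, 111, 114, 112, 108, 107]
137 [109, 115, 108, 91, 57, 31, 36, 38, 37, 37, 37, 37, 39, 40, 40, 37, 38, 39, 38, 55, 83, 104, 109, 111, 112, 112, 109, 106]
```

View pics/w4c.png

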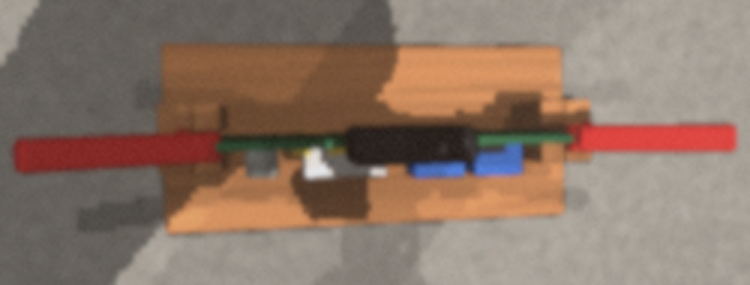

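View pics/w5c.png

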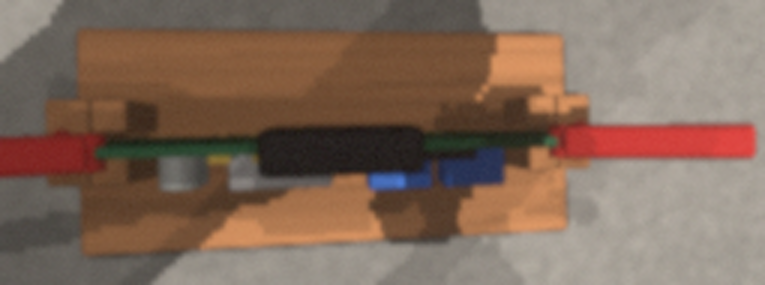

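```bash
python3 - <<'E'
from h import *
obs={"L":[],"R":[]}
for n,(v0,v1) in dict(w4=(137,176),w5=(90,138)).items():
    im,c=load(n); vals=im.max(axis=2).astype(float)
    Ls=[];Rs=[]
    for v in range(v0+2,v1-2):
        r=vals[v,235:270]; 
        m=20
        a=m-3
        while r[a]<65: a-=1
        b=m-3
        while r[b]<65: b+=1
        Ls.append((v,235+a+(r[a]-65)/(r[a]-r[a+1])));Rs.append((v,235+b-1+(65-r[b-1])/(r[b]-r[b-1])))
    vm=(v0+v1)/2
    for nm,E in (("L",Ls),("R",Rs)):
        E=np.array(E);p=np.polyfit(E[:,0],E[:,1],1); u=np.polyval(p,vm)
        print(n,nm,np.round(p[0],4),round(u,2),np.round(onz(c,(u,vm),.128),4)); obs[nm].append((c,(u,vm)))
    # tab v ends through profile along center column
    col=vals[v0-15:v1+15,248:253].mean(axis=1); print(n,"colprof",np.round(col).astype(int).tolist(), v0-15)
    # red ends
    f=im.astype(int); red=(f[...,2]>1.8*f[...,1]+20)&(f[...,2]>1.8*f[...,0]+20); red[:,:235]=0;red[:,268:]=0
    k,_=cv2.findContours(red.astype(np.uint8),cv2.RETR_EXTERNAL,cv2.CHAIN_APPROX_NONE)
    for q in k:
        if cv2.contourArea(q)>100:
            vx,vy,x0,y0=cv2.fitLine(q,cv2.DIST_L2,0,.01,.01).ravel(); t,bt=q[:,0,1].min(),q[:,0,1].max()
            print(n,"red",t,bt,"dir",round(float(vx/vy),4),"u at ends",[round(float(x0+(vx/vy)*(w-y0)),2) for w in (t,bt)])
E
```

```text
w4 L 0.0511 245.39 [ 0.5428 -0.2432  0.128 ]
w4 R 0.013 257.34 [ 0.554  -0.2432  0.128 ]
w4 colprof [119, 131, 140, 140, 126, 96, 91, 103, 102, 88, 84, 82, 72, 56, 40, 37, 40, 42, 41, 41, 41, 42, 43, 41, 41, 42, 41, 43, 43, 43, 44, 42, 44, 42, 41, 41, 42, 40, 40, 39, 40, 42, 40, 43, 46, 52, 51, 45, 41, 42, 41, 43, 47, 56, 59, 63, 64, 82, 101, 105, 103, 103, 104, 105, 107, 114, 135, 158, 164] 122
w4 red 210 264 dir 0.0006 u at ends [253.48, 253.51]
w4 red 25 92 dir 0.0528 u at ends [247.25, 250.79]
w5 L 0.0596 241.53 [ 0.5424 -0.2453  0.128 ]
w5 R 0.0171 257.33 [ 0.5541 -0.2453  0.128 ]
w5 colprof [67, 65, 64, 65, 65, 67, 67, 64, 59, 56, 48, 35, 35, 37, 38, 37, 37, 38, 38, 37, 37, 37, 37, 38, 38, 38, 39, 36, 36, 37, 36, 38, 38, 37, 36, 39, 37, 36, 36, 38, 36, 36, 37, 37, 37, 37, 37, 38, 38, 36, 37, 36, 37, 38, 38, 39, 36, 36, 37, 39, 37, 37, 39, 38, 33, 35, 37, 44, 46, 48, 47, 47, 45, 46, 46, 46, 47, 46] 75
w5 red 184 251 dir 0.0008 u at ends [252.46, 252.51]
w5 red 0 34 dir 0.0658 u at ends [246.82, 249.05]
```

```bash
python3 - <<'E'
from h import *
_,c=load("w4");_,d=load("w5")
for z in (.10,.104): 
  for n,cc,uv in (("+y piv w4",c,(250.8,92)),("-y piv w4",c,(253.5,210)),("+y piv w5",d,(249.05,34)),("-y piv w5",d,(252.46,184))): print(n,z,np.round(onz(cc,uv,z),4))
for z in (.116,.122):
  for n,cc,uv in (("+y tip w4",c,(247.25,25)),("-y tip w4",c,(253.5,264)),("-y tip w5",d,(252.5,251))): print(n,z,np.round(onz(cc,uv,z),4))
print("tab ends w4",[np.round(onz(c,(251,v),.128),4) for v in (135.5,178)],"w5",[np.round(onz(d,(249.5,v),.128),4) for v in (86,141.5)])
# foot of stand edges: wood mask
for n in ("w4","w5"):
    im,cc=load(n); h=cv2.cvtColor(im,cv2.COLOR_BGR2HSV)
    m=((h[...,0]>6)&(h[...,0]<20)&(h[...,1]>100)).astype(np.uint8); m[:,:200]=0;m[:,310:]=0;m[275:]=0
    m=cv2.morphologyEx(m,cv2.MORPH_CLOSE,np.ones((9,9)))
    k,_=cv2.findContours(m,cv2.RETR_EXTERNAL,cv2.CHAIN_APPROX_NONE);q=max(k,key=cv2.contourArea);r=cv2.minAreaRect(q)
    print(n,"foot",np.round(r,1) if 0 else r, np.round(onz(cc,r[0],.012),4)); b=cv2.boxPoints(r); print([np.round(onz(cc,p,.012),4).tolist() for p in b])
E
```

```text
+y piv w4 0.1 [ 0.5477 -0.1842  0.1   ]
-y piv w4 0.1 [ 0.5503 -0.3058  0.1   ]
+y piv w5 0.1 [ 0.5478 -0.1858  0.1   ]
-y piv w5 0.1 [ 0.5502 -0.3053  0.1   ]
+y piv w4 0.104 [ 0.5477 -0.1845  0.104 ]
-y piv w4 0.104 [ 0.5503 -0.3044  0.104 ]
+y piv w5 0.104 [ 0.5479 -0.1867  0.104 ]
-y piv w5 0.104 [ 0.5503 -0.3043  0.104 ]
+y tip w4 0.116 [ 0.5449 -0.1302  0.116 ]
-y tip w4 0.116 [ 0.5503 -0.3626  0.116 ]
-y tip w5 0.116 [ 0.5503 -0.3628  0.116 ]
+y tip w4 0.122 [ 0.5451 -0.1318  0.122 ]
-y tip w4 0.122 [ 0.5503 -0.3592  0.122 ]
-y tip w5 0.122 [ 0.5503 -0.3597  0.122 ]
tab ends w4 [array([ 0.5481, -0.2238,  0.128 ]), array([ 0.548 , -0.2638,  0.128 ])] w5 [array([ 0.5484, -0.2259,  0.128 ]), array([ 0.5482, -0.2653,  0.128 ])]
w4 foot ((252.99996948242188, 144.49996948242188), (142.99996948242188, 61.99999237060547), 90.0) [ 0.5493 -0.2442  0.012 ]
[[0.5108, -0.1563, 0.012], [0.5879, -0.1562, 0.012], [0.5933, -0.345, 0.012], [0.5051, -0.345, 0.012]]
w5 foot ((252.0, 105.5), (181.0, 74.0), 90.0) [ 0.5493 -0.2367  0.012 ]
[[0.5113, -0.1477, 0.012], [0.5877, -0.1476, 0.012], [0.5942, -0.342, 0.012], [0.504, -0.342, 0.012]]
```

Measurements agree: tab centre (0.5485,-0.2447), about 40 mm long, card yaw about +1.3°, and a pivot spacing that fits. The lean is small. I'll grasp with TCP at z 0.172.

```bash
python3 -c "
from h import *
plan([.5485,-.2447,.25],[180,0,91.3],3)
plan([.5485,-.2447,.172],[180,0,91.3],3,start=([.5485,-.2447,.25],[180,0,91.3]))"
```

```text
[[1,[23.0,-0.9,9.9],[0.03,0.0,-0.41]],[1,[23.0,-0.7,9.9],[0.03,0.0,-0.41]],[1,[23.0,-0.4,9.8],[0.03,0.0,-0.42]]]
end [ 0.5485 -0.2447  0.25  ] [180.    0.   91.3]
[[1,[0.0,-0.0,26.0],[0.0,0.0,0.0]],[1,[0.0,-0.0,26.0],[0.0,0.0,0.0]],[1,[0.0,-0.0,26.0],[0.0,0.0,0.0]]]
end [ 0.5485 -0.2447  0.172 ] [-180.     0.    91.3]
```

Call:
arm_command(commands=[[1,[23,-0.9,9.9],[0,0,-0.4]],[1,[23,-0.7,9.9],[0,0,-0.4]],[1,[23,-0.4,9.8],[0,0,-0.4]],[1,[0,0,26],[0,0,0]],[1,[0,0,26],[0,0,0]],[1,[0,0,26],[0,0,0]],[1,[0,0,0],[0,0,0]],[1,[0,0,0],[0,0,0]],[1,[0,0,0],[0,0,0]]])

```text
t: 6.12
ee_pos: [0.5486, -0.2458, 0.1723]
tool_rot: [3.14, 0.001, 1.592]
force: [-0.5, -0.1, -0.0]
grip_width: 0.998
```

```bash
python3 -c "
from h import *
s=env.sense();print(s['t'],s['ee_pos'],np.degrees(s['tool_rot']),s['force'])
look('wrist','w6')"
```

```text
6.125 [ 0.54858141 -0.24575664  0.17229836] [1.79884835e+02 3.45513711e-02 9.11864215e+01] [-0.46341296 -0.1261157  -0.00447697]
```

View pics/w6.png

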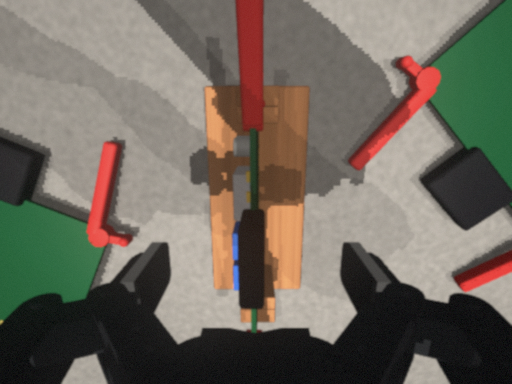

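The tab at (252,258) lies between the pads, centred within about 1 mm. I'll close.

Call:
arm_command(commands=[[0,[0,0,0],[0,0,0]],[0,[0,0,0],[0,0,0]],[0,[0,0,0],[0,0,0]],[0,[0,0,0],[0,0,0]],[0,[0,0,0],[0,0,0]],[0,[0,0,0],[0,0,0]]], force=60)

```text
t: 6.92
ee_pos: [0.5483, -0.2456, 0.1711]
tool_rot: [3.141, 0.0, 1.592]
force: [1.3, 0.2, 0.3]
grip_width: 0.129
```

```bash
python3 -c "
from h import *
s=env.sense();print(s['t'],s['ee_pos'],np.degrees(s['tool_rot']),s['force'],s['ft_torque'],s['grip_width'])
look('wrist','w7')"
```

```text
6.925 [ 0.54828246 -0.24555246  0.17111522] [1.79959127e+02 1.03012434e-02 9.11896930e+01] [1.32237797 0.24275899 0.30836759] [-0.03466778 -0.42618739  0.01841948] 0.12936907986643148
```

View pics/w7.png

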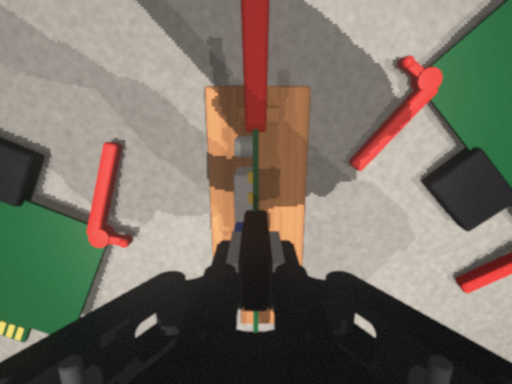

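The grip holds at 11 mm opening (tab 12 mm). I'll lift straight up.

Call:
arm_command(commands=[[0,[0,0,-8],[0,0,0]],[0,[0,0,-15],[0,0,0]],[0,[0,0,-20],[0,0,0]],[0,[0,0,-25],[0,0,0]],[0,[0,0,-30],[0,0,0]],[0,[0,0,-30],[0,0,0]],[0,[0,0,-4],[0,0,0]],[0,[0,0,0],[0,0,0]],[0,[0,0,0],[0,0,0]]])

```text
t: 8.1
ee_pos: [0.5473, -0.2452, 0.3016]
tool_rot: [-3.139, -0.001, 1.591]
force: [0.0, -0.3, -2.5]
grip_width: 0.132
```

```bash
python3 -c "
from h import *
s=env.sense();print(s['t'],s['ee_pos'],np.degrees(s['tool_rot']),s['force'],s['ft_torque'],s['grip_width'])
look('wrist','w8');look('side','s8')
plan([.52,.10,.305],[180,0,85],8,op=0)"
```

```text
8.1 [ 0.54727368 -0.24517913  0.30162825] [-1.79862227e+02 -4.62295948e-02  9.11838843e+01] [ 0.01859586 -0.29772879 -2.48293432] [-0.02515598  0.02733113  0.02723926] 0.13245323025703462
[[0,[43.2,-2.5,-0.4],[-0.02,-0.0,0.77]],[0,[43.2,-3.1,-0.4],[-0.02,-0.0,0.77]],[0,[43.1,-3.7,-0.4],[-0.01,-0.0,0.77]],[0,[43.1,-4.3,-0.4],[-0.02,-0.01,0.77]],[0,[43.0,-4.9,-0.4],[-0.01,-0.0,0.77]],[0,[43.0,-5.4,-0.3],[-0.02,-0.01,0.78]],[0,[42.9,-6.1,-0.4],[-0.01,-0.0,0.77]],[0,[42.8,-6.6,-0.4],[-0.02,-0.01,0.78]]]
end [0.52  0.1   0.305] [180.   0.  85.]
```

View pics/w8.png

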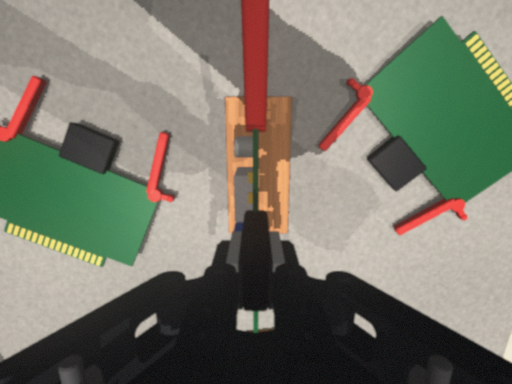

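View pics/s8.png

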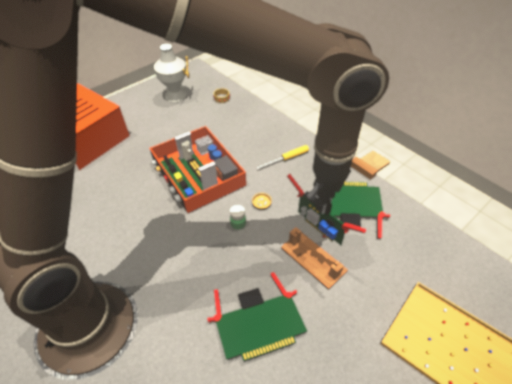

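```bash
python3 - <<'E'
from h import *
f=env.grab_frame("wrist");H=f["hand_eye"];K=f["camera_matrix"]
c=(K,H[:3,:3],H[:3,3])
im=cv2.imread("pics/w8.png");i=im[100:340,215:300]
cv2.imwrite("pics/w8c.png",cv2.rotate(cv2.resize(i,None,fx=3.2,fy=3.2,interpolation=cv2.INTER_CUBIC),cv2.ROTATE_90_COUNTERCLOCKWISE))
g=im.astype(float)
# lever edges (red) by rows
red=(g[...,2]-np.maximum(g[...,1],g[...,0]))
for v in (10,40,70,100,120):
    r=red[v,225:290];on=np.where(r>40)[0];print("lever row",v,225+on[0],225+on[-1], "mid",225+(on[0]+on[-1])/2)
for v in (140,150,160,170,180,190,200,320): print(v,im[v,248:264].tolist() if v in(150,190) else "", )
for n in("w7","w8"):
    q=cv2.imread(f"pics/{n}.png").max(axis=2)
    for v in (215,225): print(n,v,q[v,238:275].tolist())
    print(n,"col",q[196:222,250].tolist(),q[196:222,260].tolist())
E
```

```text
lever row 10 242 268 mid 255.0
lever row 40 243 267 mid 255.0
lever row 70 244 267 mid 255.5
lever row 100 225 289 mid 257.0
lever row 120 226 288 mid 257.0
140 
150 [[95, 99, 103], [97, 102, 105], [97, 101, 106], [93, 98, 101], [80, 90, 87], [59, 75, 60], [50, 72, 52], [48, 69, 50], [50, 73, 54], [53, 78, 75], [72, 108, 137], [93, 139, 193], [100, 151, 219], [104, 155, 224], [100, 150, 218], [86, 128, 188]]
160 
170 
180 
190 [[107, 112, 118], [109, 112, 118], [107, 113, 119], [102, 107, 115], [84, 92, 95], [59, 69, 65], [38, 54, 48], [41, 61, 50], [48, 69, 53], [49, 70, 61], [53, 79, 87], [59, 87, 116], [62, 90, 130], [65, 94, 135], [66, 95, 138], [66, 97, 142]]
200 
320 
w7 215 [118, 116, 118, 115, 113, 100, 76, 51, 41, 40, 39, 44, 41, 40, 39, 40, 40, 39, 36, 42, 42, 40, 39, 43, 41, 39, 40, 43, 62, 99, 128, 148, 187, 220, 226, 229, 232]
w7 225 [84, 81, 80, 80, 63, 41, 41, 41, 39, 43, 40, 41, 37, 36, 39, 35, 41, 42, 41, 37, 39, 38, 39, 38, 39, 41, 39, 38, 46, 64, 104, 141, 188, 220, 227, 228, 233]
w7 col [136, 137, 137, 136, 136, 138, 135, 131, 120, 118, 118, 115, 115, 101, 71, 49, 39, 38, 38, 41, 39, 41, 37, 37, 39, 40] [92, 91, 92, 95, 106, 116, 120, 118, 119, 122, 122, 121, 120, 107, 75, 47, 42, 41, 39, 39, 36, 41, 43, 41, 37, 43]
w8 215 [115, 118, 115, 113, 113, 99, 74, 51, 43, 43, 44, 40, 44, 43, 43, 40, 40, 41, 43, 44, 44, 38, 39, 43, 43, 43, 44, 43, 56, 94, 122, 134, 140, 141, 134, 130, 129]
w8 225 [83, 82, 82, 80, 64, 46, 44, 41, 40, 40, 41, 43, 39, 39, 40, 38, 41, 42, 39, 42, 40, 41, 39, 41, 40, 37, 40, 36, 42, 50, 83, 120, 143, 158, 183, 181, 149]
w8 col [135, 136, 135, 136, 137, 135, 134, 130, 120, 117, 115, 117, 111, 99, 72, 49, 44, 44, 47, 44, 38, 41, 43, 42, 38, 44] [215, 215, 215, 215, 215, 218, 221, 224, 228, 229, 230, 229, 227, 202, 137, 70, 44, 42, 43, 39, 44, 40, 42, 40, 39, 41]
```

View pics/w8c.png

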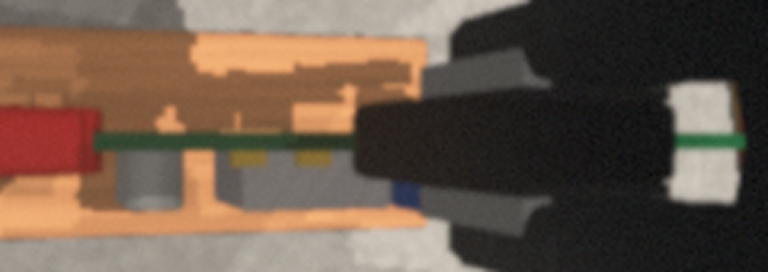

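```bash
python3 - <<'E'
from h import *
f=env.grab_frame("wrist");H=f["hand_eye"];K=f["camera_matrix"];c=(K,H[:3,:3],H[:3,3])
q=cv2.imread("pics/w8.png").max(axis=2);print(q[300:318,248:262:4].T.tolist())
for z in (.041,.043,.045): print(z,[np.round(onz(c,(255.4,v),z)*1000,2) for v in (210,309.7)], np.round(onz(c,(244.2,212),z)*1000,2),np.round(onz(c,(266.3,212),z)*1000,2))
print("board",np.round(onz(c,(255,150),.071)*1000,2),np.round(onz(c,(255,190),.071)*1000,2),"lever",np.round(onz(c,(255,40),.055)*1000,2))
E
```

```text
[[22, 23, 21, 19, 26, 25, 24, 20, 24, 47, 104, 158, 187, 194, 199, 198, 199, 201], [19, 19, 20, 22, 20, 26, 19, 23, 20, 34, 71, 128, 165, 168, 172, 177, 178, 179], [25, 20, 23, 20, 24, 21, 22, 19, 22, 25, 46, 75, 97, 102, 105, 101, 104, 105], [21, 23, 22, 19, 17, 19, 27, 27, 25, 40, 82, 143, 183, 192, 192, 195, 193, 192]]
0.041 [array([31.55,  1.09, 41.  ]), array([-15.77,   1.09,  41.  ])] [30.7  -3.44 41.  ] [30.69  5.5  41.  ]
0.043 [array([30.86,  1.1 , 43.  ]), array([-17.32,   1.1 ,  43.  ])] [29.99 -3.52 43.  ] [29.99  5.59 43.  ]
0.045 [array([30.17,  1.1 , 45.  ]), array([-18.87,   1.1 ,  45.  ])] [29.29 -3.6  45.  ] [29.28  5.67 45.  ]
board [51.93  0.96 71.  ] [31.87  0.95 71.  ] lever [96.46  0.97 55.  ]
```

```bash
python3 - <<'E'
from h import *
for i in range(2):
    f=env.grab_frame("wrist");print(np.round(f["hand_eye"],4).tolist(),f["camera_matrix"].tolist() if i==0 else"")
for n in ("w2","w4","w8"):
    print(n,[x.round(4).tolist() for x in load(n)[1]])
E
```

```text
[[-0.0003, 0.961, 0.2765, 0.0695], [1.0, 0.0006, -0.0008, 0.0009], [-0.001, 0.2765, -0.961, -0.0692], [0.0, 0.0, 0.0, 1.0]] [[288.0161355366154, 0.0, 255.0483584801639], [0.0, 288.0161355366154, 195.22701645229154], [0.0, 0.0, 1.0]]
[[-0.0003, 0.961, 0.2765, 0.0695], [1.0, 0.0006, -0.0008, 0.0009], [-0.001, 0.2765, -0.961, -0.0692], [0.0, 0.0, 0.0, 1.0]] 
w2 [[[288.0161, 0.0, 255.0484], [0.0, 288.0161, 195.227], [0.0, 0.0, 1.0]], [[0.9888, 0.1435, 0.0408], [-0.1492, 0.9504, 0.273], [0.0004, -0.276, 0.9611]], [0.5203, 0.2498, 0.3993]]
w4 [[[288.0161, 0.0, 255.0484], [0.0, 288.0161, 195.227], [0.0, 0.0, 1.0]], [[1.0, -0.0008, -0.0016], [0.0012, 0.9613, 0.2755], [0.0013, -0.2755, 0.9613]], [0.5515, -0.2036, 0.3979]]
w8 [[[288.0161, 0.0, 255.0484], [0.0, 288.0161, 195.227], [0.0, 0.0, 1.0]], [[0.9998, -0.0199, -0.0042], [0.0203, 0.961, 0.2757], [-0.0015, -0.2757, 0.9612]], [0.5469, -0.1758, 0.3709]]
```

```bash
python3 - <<'E'
from h import *
f=env.grab_frame("wrist");H=f["hand_eye"];K=f["camera_matrix"];c=(K,H[:3,:3],H[:3,3])
for zt in (42,43,44,45,46,47): print(zt,"far bottom-20:",np.round(onz(c,(255.4,210),(zt+32)/1000)[0]*1000-20,2),"near top+20:",np.round(onz(c,(255.4,310.2),zt/1000)[0]*1000+20,2), "far lever pivot end etc (v=129) minus 66:",np.round(onz(c,(255.4,129.5),(zt+32)/1000)[0]*1000-66,2))
E
```

```text
42 far bottom-20: 0.2 near top+20: 3.19 far lever pivot end etc (v=129) minus 66: -4.54
43 far bottom-20: -0.15 near top+20: 2.41 far lever pivot end etc (v=129) minus 66: -4.59
44 far bottom-20: -0.49 near top+20: 1.64 far lever pivot end etc (v=129) minus 66: -4.65
45 far bottom-20: -0.84 near top+20: 0.86 far lever pivot end etc (v=129) minus 66: -4.71
46 far bottom-20: -1.18 near top+20: 0.08 far lever pivot end etc (v=129) minus 66: -4.76
47 far bottom-20: -1.52 near top+20: -0.69 far lever pivot end etc (v=129) minus 66: -4.82
```

The card lifted cleanly (2.5 N) and sits in the jaw plane (board u≈255, same as the finger midline). The reported hand-eye puts the jaw plane about 1.0 mm off in tool y, so I'll correct the unit's position by that amount. Now I'll carry the card over.

```bash
python3 -c "
from h import *
P=[];A=[]
for i in range(6):
    s=env.sense();P.append(s['ee_pos']);A.append(np.degrees(s['tool_rot'])%360);env.grab_frame('wrist')
print(np.round(P,4),np.round(A,2))
p=np.mean(P,axis=0);a=np.mean(A,axis=0);print(p,a)
plan([.5103,.2374,.305],[180,0,81],14,start=(p,a),op=0)"
```

```text
[[ 0.5479 -0.2455  0.3026]
 [ 0.5479 -0.2456  0.3028]
 [ 0.548  -0.2455  0.3028]
 [ 0.5479 -0.2455  0.3029]
 [ 0.5479 -0.2456  0.303 ]
 [ 0.5479 -0.2456  0.303 ]] [[180.03 360.    91.18]
 [180.02 360.    91.18]
 [180.01 360.    91.18]
 [180.01 360.    91.18]
 [180.     0.    91.18]
 [180.   360.    91.18]]
[ 0.54792384 -0.2455442   0.3028448 ] [180.01239848 299.99758551  91.18086943]
[[0,[17.4,-2.0,29.8],[-0.38,-4.27,0.66]],[0,[19.6,-2.4,28.5],[-0.38,-4.27,0.66]],[0,[21.6,-2.8,26.9],[-0.38,-4.27,0.66]],[0,[23.5,-3.2,25.2],[-0.38,-4.28,0.66]],[0,[25.3,-3.7,23.4],[-0.38,-4.27,0.66]],[0,[26.9,-4.1,21.4],[-0.38,-4.28,0.66]],[0,[28.3,-4.6,19.3],[-0.38,-4.27,0.66]],[0,[29.7,-5.0,17.1],[-0.38,-4.28,0.66]],[0,[30.8,-5.5,14.8],[-0.38,-4.27,0.66]],[0,[31.7,-5.9,12.4],[-0.38,-4.28,0.66]],[0,[32.5,-6.4,10.0],[-0.39,-4.27,0.66]],[0,[33.1,-6.8,7.5],[-0.38,-4.28,0.66]],[0,[33.4,-7.2,5.0],[-0.39,-4.27,0.66]],[0,[33.6,-7.7,2.4],[-0.38,-4.28,0.67]]]
end [0.5102 0.2374 0.305 ] [-180.    0.   81.]
```

```bash
python3 -c "
from h import *
plan([.5103,.2374,.305],[180,0,81],14,start=([.5479,-.2456,.303],[180,0,91.18]),op=0)"
```

```text
[[0,[34.5,-2.0,-0.1],[0.0,-0.0,0.73]],[0,[34.5,-2.4,-0.1],[-0.0,-0.0,0.73]],[0,[34.5,-2.9,-0.2],[-0.0,-0.0,0.73]],[0,[34.5,-3.3,-0.1],[-0.0,-0.0,0.73]],[0,[34.4,-3.7,-0.2],[-0.0,-0.0,0.73]],[0,[34.4,-4.2,-0.1],[-0.0,-0.0,0.73]],[0,[34.3,-4.6,-0.2],[-0.0,-0.0,0.73]],[0,[34.2,-5.0,-0.1],[-0.0,-0.0,0.72]],[0,[34.2,-5.5,-0.2],[-0.0,-0.0,0.73]],[0,[34.1,-5.9,-0.1],[-0.0,-0.0,0.72]],[0,[34.0,-6.3,-0.2],[-0.0,-0.0,0.73]],[0,[33.9,-6.8,-0.1],[-0.0,-0.0,0.72]],[0,[33.9,-7.2,-0.2],[-0.0,-0.0,0.73]],[0,[33.7,-7.6,-0.1],[-0.0,-0.0,0.72]]]
end [0.5103 0.2374 0.305 ] [-180.    0.   81.]
```

Call:
arm_command(commands=[[0,[34.5,-2,-0.1],[0,0,0.7]],[0,[34.5,-2.4,-0.1],[0,0,0.7]],[0,[34.5,-2.9,-0.2],[0,0,0.7]],[0,[34.5,-3.3,-0.1],[0,0,0.7]],[0,[34.4,-3.7,-0.2],[0,0,0.7]],[0,[34.4,-4.2,-0.1],[0,0,0.7]],[0,[34.3,-4.6,-0.2],[0,0,0.7]],[0,[34.2,-5,-0.1],[0,0,0.7]],[0,[34.2,-5.5,-0.2],[0,0,0.7]],[0,[34.1,-5.9,-0.1],[0,0,0.7]]])

```text
t: 10.0
ee_pos: [0.5201, 0.1005, 0.3046]
tool_rot: [3.141, -0.0, 1.469]
force: [0.4, 0.0, -2.8]
grip_width: 0.129
```

Call:
arm_command(commands=[[0,[34,-6.3,-0.2],[0,0,0.8]],[0,[33.9,-6.8,-0.1],[0,0,0.8]],[0,[33.9,-7.2,-0.2],[0,0,0.8]],[0,[33.7,-7.6,-0.1],[0,0,0.8]],[0,[0,0,0],[0,0,0]],[0,[0,0,0],[0,0,0]],[0,[0,0,0],[0,0,0]],[0,[0,0,0],[0,0,0]]])

```text
t: 11.0
ee_pos: [0.5094, 0.2365, 0.3051]
tool_rot: [3.141, -0.0, 1.412]
force: [-0.5, -0.3, -1.8]
grip_width: 0.133
```

```bash
cat >> h.py <<'E'
def st():
    s=env.sense();print("t",round(s['t'],2),"p",np.round(s['ee_pos'],4),"a",np.round(np.degrees(s['tool_rot'])%360,2),"F",np.round(s['force'],1),"M",np.round(s['ft_torque'],2),"g",round(s['grip_width'],3),"qv",round(abs(s['qvel']).max(),3))
E
python3 -c "
from h import *
env.grab_frame('wrist');st()
look('wrist','w9');look('side','s9');look('top','t9');st()"
```

```text
t 11.05 p [0.5093 0.2366 0.3051] a [179.99 359.99  80.91] F [-0.   0.4 -2.2] M [-0.01  0.01 -0.01] g 0.133 qv 0.002
t 11.2 p [0.5092 0.2371 0.3051] a [179.99 359.99  80.95] F [ 0.5  0.2 -4. ] M [ 0.03  0.   -0.03] g 0.128 qv 0.002
```

View pics/w9.png

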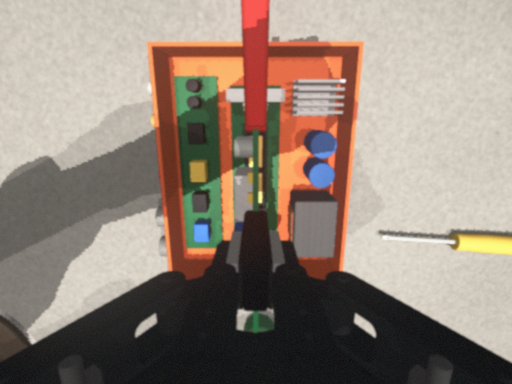

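View pics/s9.png

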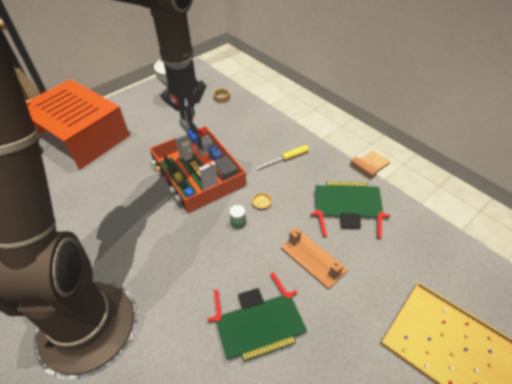

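```bash
python3 - <<'E'
from h import *
im,c=load("w9"); w=im.min(axis=2).astype(float)
for v in (92,94,96,98): print(v,np.round(w[v,220:246]).astype(int).tolist(),np.round(w[v,268:292]).astype(int).tolist())
print("colL",w[84:106,236].tolist())
# pan inner / connector? board line
for v in (140,160,180,200): print(v,im[v,246:266,1].tolist())
g=im.astype(float);red=(g[...,2]-np.maximum(g[...,1],g[...,0]))
for v in (5,15,25,35):
    print("lever",v,np.round(red[v,236:274]).astype(int).tolist())
E
```

```text
92 [66, 70, 64, 60, 72, 114, 167, 196, 199, 202, 202, 202, 202, 201, 202, 203, 204, 203, 201, 204, 204, 202, 196, 165, 107, 55] [193, 204, 204, 203, 204, 204, 203, 201, 202, 204, 203, 202, 199, 189, 178, 168, 149, 111, 80, 63, 65, 63, 62, 61]
94 [56, 57, 59, 57, 67, 110, 162, 197, 203, 204, 204, 204, 203, 204, 205, 205, 203, 205, 206, 207, 205, 205, 199, 168, 108, 59] [194, 204, 206, 205, 204, 202, 203, 204, 203, 203, 202, 204, 203, 195, 182, 171, 148, 110, 80, 72, 73, 71, 71, 66]
96 [54, 54, 57, 58, 69, 111, 165, 196, 201, 204, 206, 202, 203, 203, 201, 203, 203, 204, 201, 201, 204, 204, 201, 176, 126, 71] [192, 200, 204, 202, 202, 200, 201, 200, 201, 200, 201, 200, 194, 191, 181, 169, 146, 107, 74, 67, 65, 61, 60, 56]
98 [55, 56, 56, 55, 68, 103, 155, 189, 199, 198, 199, 202, 201, 200, 202, 200, 201, 200, 199, 201, 201, 203, 196, 177, 129, 68] [194, 201, 200, 201, 202, 203, 200, 201, 201, 200, 201, 199, 190, 174, 172, 164, 143, 99, 62, 56, 56, 57, 56, 56]
colL [71.0, 68.0, 65.0, 84.0, 137.0, 189.0, 200.0, 201.0, 204.0, 204.0, 203.0, 204.0, 203.0, 206.0, 201.0, 199.0, 193.0, 170.0, 1
[... 452 characters left out ...]
, 163, 164, 162, 162, 162, 163, 161, 161, 164, 162, 161, 161, 162, 162, 160, 161, 162, 162, 160, 162, 163, 163, 162, 153, 115, 46, 17, 11, 12, 10]
lever 15 [9, 11, 11, 11, 18, 46, 116, 156, 162, 162, 162, 164, 161, 163, 162, 162, 161, 163, 162, 163, 162, 161, 162, 163, 163, 161, 162, 163, 163, 163, 151, 111, 67, 32, 15, 12, 10, 11]
lever 25 [12, 9, 10, 11, 15, 34, 97, 150, 161, 164, 163, 160, 160, 162, 162, 160, 163, 162, 163, 162, 153, 129, 120, 119, 121, 119, 121, 118, 115, 111, 107, 91, 57, 26, 15, 10, 12, 11]
lever 35 [9, 8, 9, 10, 13, 25, 48, 84, 100, 107, 112, 118, 118, 119, 119, 121, 120, 118, 118, 118, 118, 120, 120, 120, 120, 121, 120, 119, 117, 113, 107, 82, 45, 21, 13, 11, 11, 11]
```

In w9 the lip centre (u≈254.95) lines up with the card plane (≈255.1), so the card is at about +0.1 mm in unit x and needs another +0.5. The yaw matches 81°. I'll descend to just above the guide mouths.

Call:
arm_command(commands=[[0,[0.4,0.5,20],[0,0,0]],[0,[0,0,25],[0,0,0]],[0,[0,0,20],[0,0,0]],[0,[0,0,0],[0,0,0]],[0,[0,0,0],[0,0,0]],[0,[0,0,0],[0,0,0]]])

```text
t: 11.95
ee_pos: [0.5102, 0.2379, 0.2411]
tool_rot: [3.14, -0.001, 1.413]
force: [-0.6, 0.2, -4.2]
grip_width: 0.128
```

```bash
python3 -c "
from h import *
env.grab_frame('wrist');st()
look('wrist','w10');look('side','s10');st()
im=cv2.imread('pics/s10.png')[90:220,130:260];cv2.imwrite('pics/s10c.png',cv2.resize(im,None,fx=4.5,fy=4.5,interpolation=cv2.INTER_CUBIC))
im=cv2.imread('pics/w10.png')
w=im.min(axis=2).astype(int)
for v in range(80,130,6): print(v,w[v,210:300:2].tolist())
"
```

```text
t 12.0 p [0.5101 0.2378 0.2409] a [179.93 359.93  80.98] F [ 0.9 -0.1 -2.9] M [-0.01  0.03 -0.03] g 0.13 qv 0.004
t 12.1 p [0.5099 0.2378 0.2406] a [179.96 359.95  80.99] F [ 0.4  0.1 -2.9] M [-0.04  0.02  0.01] g 0.132 qv 0.004
80 [106, 111, 112, 120, 120, 119, 121, 116, 122, 119, 90, 80, 77, 77, 78, 77, 75, 50, 53, 53, 57, 56, 54, 54, 54, 58, 52, 53, 48, 74, 77, 77, 76, 76, 76, 76, 74, 77, 75, 71, 69, 61, 56, 60, 64]
86 [85, 113, 137, 234, 226, 196, 182, 183, 182, 182, 188, 186, 222, 240, 233, 237, 235, 115, 49, 54, 55, 57, 54, 58, 56, 55, 55, 51, 106, 227, 227, 195, 191, 190, 190, 197, 201, 202, 221, 228, 224, 219, 111, 55, 62]
92 [66, 70, 82, 190, 221, 204, 176, 177, 178, 177, 175, 177, 183, 220, 224, 224, 217, 119, 54, 53, 54, 55, 55, 55, 53, 54, 57, 51, 98, 196, 191, 194, 193, 191, 191, 193, 191, 190, 207, 221, 220, 209, 103, 77, 74]
98 [51, 63, 77, 174, 216, 214, 179, 173, 171, 172, 172, 173, 174, 197, 219, 218, 213, 136, 49, 55, 53, 53, 54, 55, 53, 56, 55, 52, 110, 207, 193, 188, 190, 188, 185, 188, 190, 205, 217, 219, 218, 193, 85, 70, 76]
104 [55, 63, 63, 63, 63, 64, 63, 60
[... 204 characters left out ...]
 61, 57, 59, 67, 116, 144, 128, 52, 55, 53, 54, 54, 53, 55, 54, 52, 52, 122, 155, 90, 64, 63, 65, 62, 64, 65, 62, 68, 69, 70, 66, 67, 68, 70]
116 [57, 67, 64, 60, 64, 61, 63, 59, 55, 56, 55, 55, 56, 58, 58, 61, 108, 122, 53, 52, 55, 55, 51, 56, 56, 55, 54, 50, 131, 141, 62, 59, 61, 57, 62, 62, 63, 64, 69, 70, 70, 72, 78, 75, 79]
122 [58, 69, 66, 61, 59, 58, 61, 58, 57, 56, 56, 52, 53, 64, 66, 64, 67, 67, 48, 52, 53, 52, 51, 50, 52, 54, 55, 50, 64, 68, 60, 61, 63, 61, 58, 62, 61, 66, 69, 68, 67, 77, 80, 77, 80]
128 [54, 57, 58, 60, 61, 60, 61, 59, 57, 55, 54, 54, 54, 58, 58, 55, 60, 56, 49, 49, 46, 51, 51, 50, 52, 46, 49, 50, 49, 60, 61, 59, 60, 60, 60, 62, 59, 64, 67, 66, 72, 76, 76, 78, 79]
```

View pics/w10.png

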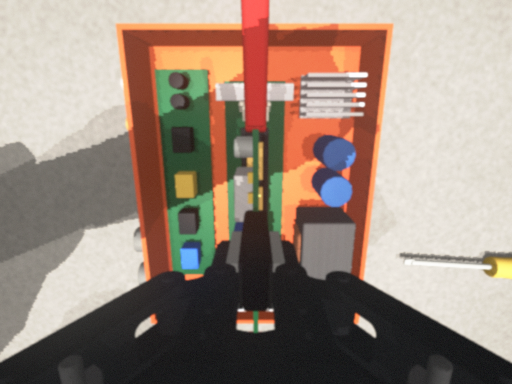

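View pics/s10c.png

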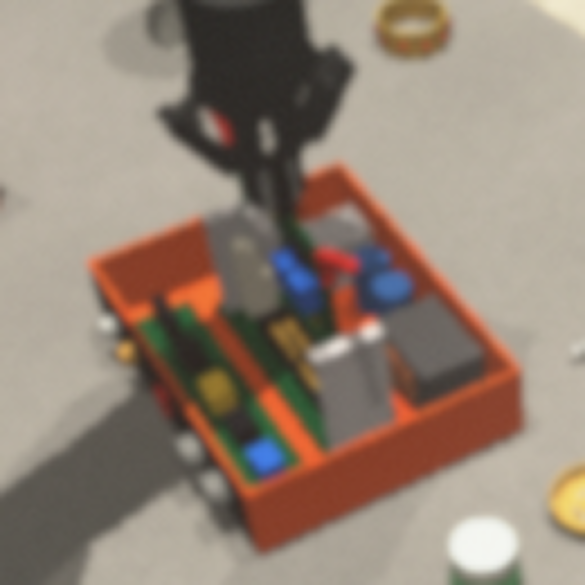

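In w10 the lip centre is at u≈254.3 (1.5 px/mm) with the card at ≈255.1, so the card is at +0.5 mm, as wanted. I'll lower it into the mouths.

Call:
arm_command(commands=[[0,[0,0,6],[0,0,0]],[0,[0,0,6],[0,0,0]],[0,[0,0,5],[0,0,0]],[0,[0,0,0],[0,0,0]]])

```text
t: 12.6
ee_pos: [0.5094, 0.2375, 0.2223]
tool_rot: [-3.141, 0.001, 1.413]
force: [0.2, 0.9, -2.9]
grip_width: 0.127
```

```bash
python3 -c "
from h import *
st()"
```

```text
t 12.6 p [0.5094 0.2375 0.2223] a [1.8005e+02 5.0000e-02 8.0980e+01] F [ 0.2  0.9 -2.9] M [-0.01  0.03 -0.03] g 0.127 qv 0.01
```

Call:
arm_command(commands=[[0,[0,0,4],[0,0,0]],[0,[0,0,4],[0,0,0]],[0,[0,0,0],[0,0,0]]])

```text
t: 12.98
ee_pos: [0.5095, 0.2376, 0.2146]
tool_rot: [-3.141, 0.0, 1.413]
force: [-0.7, -0.0, -3.1]
grip_width: 0.13
```

```bash
python3 -c "
from h import *
st();env.grab_frame('wrist');st()"
```

```text
t 12.97 p [0.5095 0.2376 0.2146] a [1.8003e+02 2.0000e-02 8.0980e+01] F [-0.7 -0.  -3.1] M [-0.05 -0.03 -0.  ] g 0.13 qv 0.008
t 13.03 p [0.5096 0.2376 0.2148] a [1.8001e+02 1.0000e-02 8.0980e+01] F [-0.5  0.2 -2.6] M [-0.01 -0.01 -0.03] g 0.124 qv 0.005
```

No resistance 7 mm into the straight groove. I'll look to confirm it's in, then continue.

Call:
arm_command(commands=[[0,[0,0,5],[0,0,0]],[0,[0,0,5],[0,0,0]],[0,[0,0,0],[0,0,0]]])

```text
t: 13.4
ee_pos: [0.5094, 0.2376, 0.2044]
tool_rot: [-3.141, 0.001, 1.413]
force: [0.4, -0.5, -2.9]
grip_width: 0.13
```

```bash
python3 -c "
from h import *
st();look('wrist','w11');_,c=look('side','s11');st()
im=cv2.imread('pics/s11.png')[110:210,140:240];cv2.imwrite('pics/s11c.png',cv2.resize(im,None,fx=6,fy=6,interpolation=cv2.INTER_CUBIC))
im=cv2.imread('pics/w11.png')[50:340,180:330];cv2.imwrite('pics/w11c.png',cv2.resize(im,None,fx=2,fy=2,interpolation=cv2.INTER_CUBIC))
"
```

```text
t 13.4 p [0.5094 0.2376 0.2044] a [1.8004e+02 3.0000e-02 8.0980e+01] F [ 0.4 -0.5 -2.9] M [ 0.02 -0.01  0.03] g 0.13 qv 0.008
t 13.5 p [0.5097 0.2376 0.2049] a [1.8001e+02 1.0000e-02 8.0980e+01] F [ 0.1  0.1 -3. ] M [-0.05 -0.05 -0.  ] g 0.128 qv 0.004
```

View pics/s11c.png

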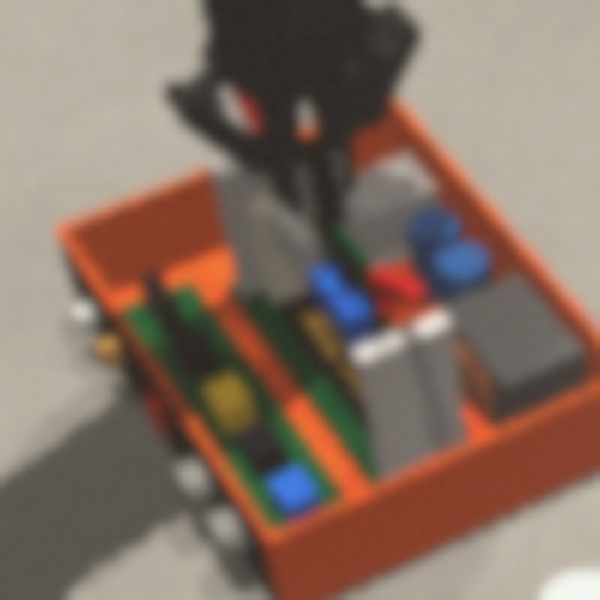

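View pics/w11c.png

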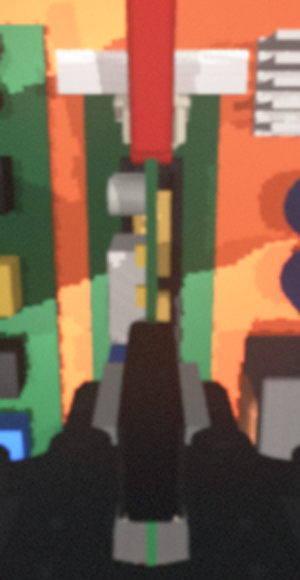

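The card stands between the guides, square, with lever a above the near lip. I'll go on past the shoe.

Call:
arm_command(commands=[[0,[0,0,3],[0,0,0]],[0,[0,0,3],[0,0,0]],[0,[0,0,3],[0,0,0]]])

```text
t: 13.88
ee_pos: [0.5094, 0.2379, 0.1959]
tool_rot: [-3.141, -0.0, 1.414]
force: [-1.8, 1.3, 0.6]
grip_width: 0.131
```

Call:
arm_command(commands=[[0,[0,0,2.5],[0,0,0]],[0,[0,0,2.5],[0,0,0]],[0,[0,0,2.5],[0,0,0]]])

```text
t: 14.25
ee_pos: [0.5094, 0.2377, 0.1882]
tool_rot: [-3.141, 0.0, 1.413]
force: [-3.0, 0.9, 0.2]
grip_width: 0.133
```

```bash
python3 -c "
from h import *
st()
for i in range(3): env.grab_frame('wrist');st()"
```

```text
t 14.25 p [0.5094 0.2377 0.1882] a [1.8004e+02 1.0000e-02 8.0990e+01] F [-3.   0.9  0.2] M [0.17 0.91 0.03] g 0.133 qv 0.041
t 14.3 p [0.5094 0.2376 0.1879] a [1.8004e+02 3.0000e-02 8.0990e+01] F [-2.4  1.4 -3.1] M [ 0.37  0.72 -0.04] g 0.132 qv 0.005
t 14.35 p [0.5094 0.2376 0.1879] a [1.8004e+02 3.0000e-02 8.0980e+01] F [-2.3  1.  -3.7] M [ 0.3   0.64 -0.  ] g 0.127 qv 0.002
t 14.4 p [0.5094 0.2376 0.1879] a [1.8004e+02 4.0000e-02 8.0990e+01] F [-1.5  0.9 -5.4] M [0.35 0.58 0.  ] g 0.13 qv 0.004
```

Call:
arm_command(commands=[[0,[0,0,1.5],[0,0,0]],[0,[0,0,1.5],[0,0,0]]])

```text
t: 14.65
ee_pos: [0.5095, 0.2377, 0.1854]
tool_rot: [-3.141, 0.0, 1.413]
force: [-3.8, 0.7, 0.0]
grip_width: 0.128
```

Call:
arm_command(commands=[[0,[0,0,1.2],[0,0,0]],[0,[0,0,1.2],[0,0,0]]])

```text
t: 14.9
ee_pos: [0.5096, 0.2377, 0.1831]
tool_rot: [-3.141, -0.0, 1.413]
force: [-4.1, 0.0, 0.9]
grip_width: 0.133
```

Call:
arm_command(commands=[[0,[0,0,1],[0,0,0]]])

```text
t: 15.02
ee_pos: [0.5096, 0.2377, 0.182]
tool_rot: [-3.141, -0.0, 1.413]
force: [-4.1, 0.8, 0.9]
grip_width: 0.131
```

Call:
arm_command(commands=[[0,[0,0,1],[0,0,0]]])

```text
t: 15.15
ee_pos: [0.5096, 0.2377, 0.181]
tool_rot: [-3.141, -0.0, 1.413]
force: [-3.5, 0.7, 0.2]
grip_width: 0.129
```

Call:
arm_command(commands=[[0,[0,0,0.8],[0,0,0]]])

```text
t: 15.28
ee_pos: [0.5096, 0.2377, 0.1802]
tool_rot: [-3.141, 0.0, 1.413]
force: [-3.8, -0.0, 1.6]
grip_width: 0.13
```

Call:
arm_command(commands=[[0,[0,0,0.8],[0,0,0]]])

```text
t: 15.4
ee_pos: [0.5096, 0.2378, 0.1797]
tool_rot: [-3.141, -0.0, 1.413]
force: [-6.1, -0.3, 7.3]
grip_width: 0.135
```

Call:
arm_command(commands=[[0,[0,0,0.6],[0,0,0]]])

```text
t: 15.52
ee_pos: [0.5098, 0.2377, 0.1796]
tool_rot: [-3.142, -0.001, 1.413]
force: [-6.6, -0.2, 10.0]
grip_width: 0.123
```

The connector was met at TCP z 0.1797 (expected 0.1805), with about 9 N on it. I'll release.

Call:
arm_command(commands=[[0.5,[0,0,0],[0,0,0]],[0.5,[0,0,0],[0,0,0]],[0.5,[0,0,0],[0,0,0]],[0.5,[0,0,0],[0,0,0]],[0.5,[0,0,0],[0,0,0]]])

```text
t: 16.15
ee_pos: [0.5098, 0.2377, 0.1789]
tool_rot: [3.141, -0.0, 1.413]
force: [0.4, -0.3, 0.5]
grip_width: 0.499
```

Call:
arm_command(commands=[[0.5,[0,0,-20],[0,0,0]],[0.5,[0,0,-40],[0,0,0]],[0.5,[-20,0,-40],[0,0,0]],[0.5,[-20,0,-20],[0,0,0]],[0.5,[0,0,0],[0,0,0]],[0.5,[0,0,0],[0,0,0]],[0.5,[0,0,0],[0,0,0]]])

```text
t: 17.02
ee_pos: [0.5029, 0.199, 0.2976]
tool_rot: [-3.14, 0.001, 1.415]
force: [0.6, 0.2, 0.5]
grip_width: 0.501
```

```bash
python3 -c "
from h import *
st();look('wrist','w12');look('side','s12');look('top','t12');st()
im=cv2.imread('pics/s12.png')[100:220,140:260];cv2.imwrite('pics/s12c.png',cv2.resize(im,None,fx=5,fy=5,interpolation=cv2.INTER_CUBIC))
"
```

```text
t 17.02 p [0.5029 0.199  0.2976] a [1.8009e+02 7.0000e-02 8.1050e+01] F [0.6 0.2 0.5] M [-0.02  0.07 -0.08] g 0.501 qv 0.005
t 17.18 p [0.5032 0.1986 0.298 ] a [1.8006e+02 6.0000e-02 8.1020e+01] F [0.8 0.1 0.1] M [ 0.    0.06 -0.03] g 0.501 qv 0.005
```

View pics/w12.png

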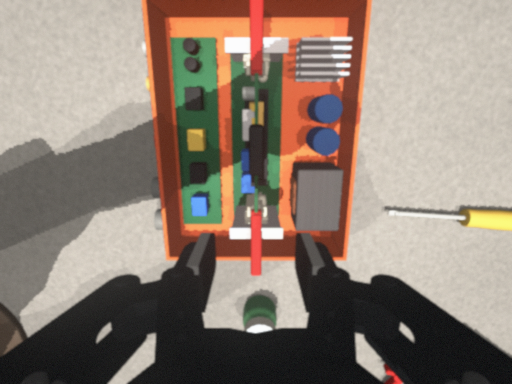

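View pics/s12c.png

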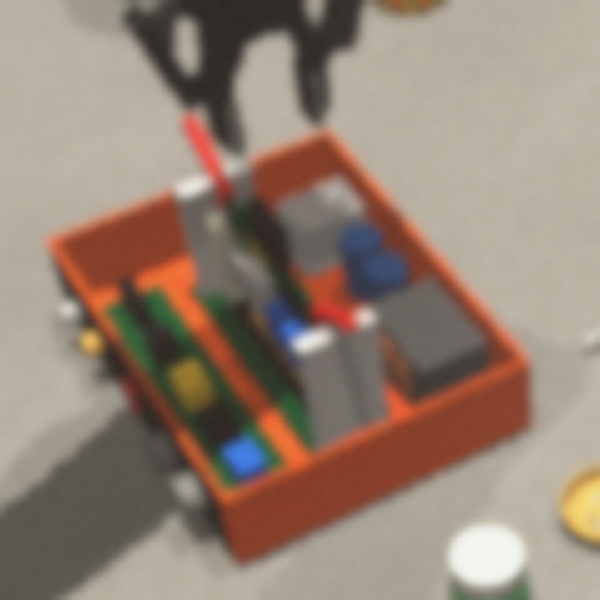

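The card stands in both guides, components to the front, and the levers are still open (lever b at (257,37), lever a at (256,243)). The contact height puts the origin about 6 mm above the slot. Next I'll shut the fingers and go outside lever a.

```bash
python3 - <<'E'
from h import *
im,c=load("w12")
g=im.astype(float);red=(g[...,2]-np.maximum(g[...,1],g[...,0]))>50
red[:,:240]=0;red[:,275:]=0
v=np.where(red[200:290].any(axis=1))[0]+200;print("lever a rows",v.min(),v.max())
uy=np.array([.1564,.9877])
O=np.array([.5095,.2378])
# tip end at expected z .124
p=onz(c,(256,v.max()),.124);print("lever a tip unit-y",np.round((p[:2]-O)@uy,4), np.round((p[:2]-O)@np.array([.9877,-.1564]),4))
print("wid",[ (r,np.where(red[r])[0].min(),np.where(red[r])[0].max()) for r in (225,250,268,20,50)])
f=lambda y:np.round(O+y*uy,4)
print("a start",f(-.141))
a=f(-.141)
plan([a[0],a[1],.24],[180,0,81],4,op=0)
E
```

```text
lever a rows 210 275
lever a tip unit-y -0.1189 0.0014
wid [(225, np.int64(250), np.int64(261)), (250, np.int64(240), np.int64(274)), (268, np.int64(250), np.int64(261)), (20, np.int64(240), np.int64(274)), (50, np.int64(250), np.int64(262))]
a start [0.4874 0.0985]
[[0,[-25.3,0.0,14.5],[-0.02,0.02,0.01]],[0,[-25.3,0.0,14.5],[-0.01,0.01,0.0]],[0,[-25.4,0.1,14.5],[-0.02,0.02,0.01]],[0,[-25.3,0.0,14.6],[-0.01,0.01,0.0]]]
end [0.4874 0.0985 0.24  ] [-180.    0.   81.]
```

Lever a's tip is measured at unit y = -118.9 mm, against -118.4 predicted, so it is fully open.

Call:
arm_command(commands=[[0,[-25,0,0],[0,0,0]],[0,[-25,0,10],[0,0,0]],[0,[-26,0,24],[0,0,0]],[0,[-25.3,0,24],[0,0,0]],[0,[0,0,30],[0,0,0]],[0,[0,0,27],[0,0,0]],[0,[0,0,0],[0,0,0]],[0,[0,0,0],[0,0,0]],[0,[0,0,0],[0,0,0]]], force=40)

```text
t: 18.3
ee_pos: [0.4881, 0.098, 0.1851]
tool_rot: [3.14, -0.001, 1.413]
force: [-0.7, 0.5, -0.4]
grip_width: 0.001
```

```bash
python3 -c "
from h import *
st();look('wrist','w13');look('side','s13');st()
im=cv2.imread('pics/s13.png')[100:220,140:260];cv2.imwrite('pics/s13c.png',cv2.resize(im,None,fx=5,fy=5,interpolation=cv2.INTER_CUBIC))
"
```

```text
t 18.3 p [0.4881 0.098  0.1851] a [179.9  359.94  80.97] F [-0.7  0.5 -0.4] M [ 0.02  0.05 -0.04] g 0.001 qv 0.004
t 18.4 p [0.488  0.0982 0.1848] a [179.92 359.94  80.99] F [ 0.5  0.  -0.5] M [-0.01  0.04 -0.  ] g -0.002 qv 0.005
```

View pics/w13.png

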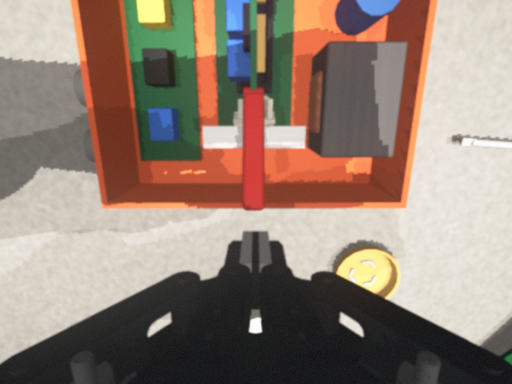

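View pics/s13c.png

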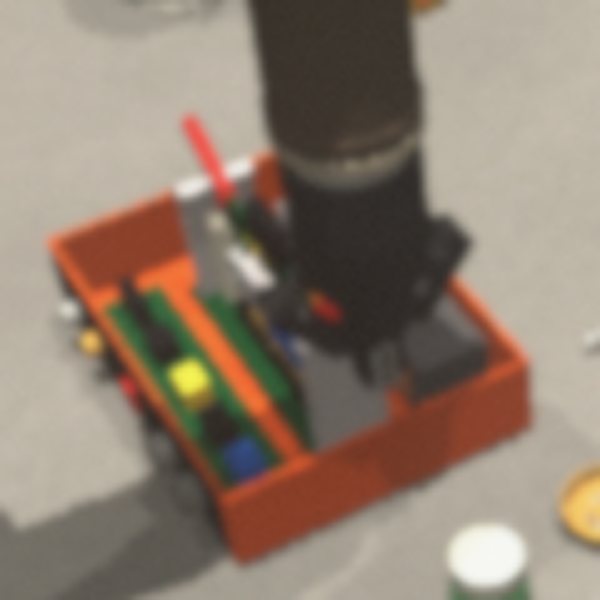

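The finger is aligned with the lever (finger u≈255, lever u≈253, lever tip v≈208). I'll push inward and upward to about 0.75 rad first.

Call:
arm_command(commands=[[0,[8,0,0],[0,0,0]],[0,[4,0,0],[0,0,0]],[0,[4,0,-9],[0,0,0]],[0,[4.5,0,-9],[0,0,0]],[0,[4,0,-4],[0,0,0]],[0,[4,0,-4],[0,0,0]],[0,[4,0,-2],[0,0,0]],[0,[0,0,0],[0,0,0]]])

```text
t: 19.4
ee_pos: [0.4929, 0.1301, 0.2124]
tool_rot: [3.141, -0.0, 1.413]
force: [-0.7, -3.4, 0.8]
grip_width: 0.0
```

```bash
python3 -c "
from h import *
st();look('wrist','w14');look('side','s14');st()
im=cv2.imread('pics/s14.png')[100:220,140:260];cv2.imwrite('pics/s14c.png',cv2.resize(im,None,fx=5,fy=5,interpolation=cv2.INTER_CUBIC))
"
```

```text
t 19.4 p [0.4929 0.1301 0.2124] a [179.96 359.99  80.98] F [-0.7 -3.4  0.8] M [-0.65  0.04  0.04] g 0.0 qv 0.007
t 19.5 p [0.4928 0.1301 0.2121] a [179.97 359.99  80.97] F [-0.5 -2.1  1.5] M [-0.63  0.01  0.02] g -0.002 qv 0.003
```

View pics/w14.png

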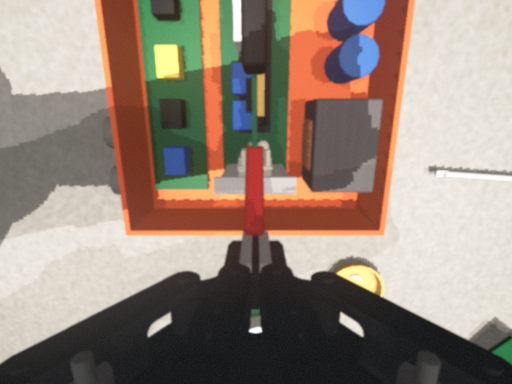

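View pics/s14c.png

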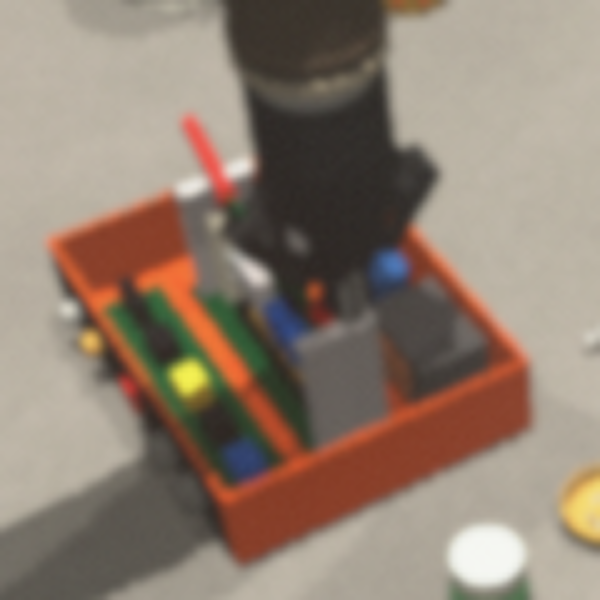

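```bash
python3 -c "
from h import *
_,c=load('w14');O=np.array([.5095,.2378]);uy=np.array([.1564,.9877])
for v,z in ((233,.1505),(237,.1505),(147,.1075),(235,.145)): print(v,z,(onz(c,(255,v),z)[:2]-O)@uy)"
```

```text
233 0.1505 -0.09633260510034573
237 0.1505 -0.09846871468023947
147 0.1075 -0.059256217527590464
235 0.145 -0.0998346527275435
```

Call:
arm_command(commands=[[0,[4,0,-2],[0,0,0]],[0,[4,0,-2],[0,0,0]],[0,[3,0,-1],[0,0,0]],[0,[0,0,0],[0,0,0]]])

```text
t: 20.0
ee_pos: [0.4944, 0.1418, 0.2169]
tool_rot: [3.141, -0.001, 1.414]
force: [0.9, -0.2, -0.1]
grip_width: 0.0
```

```bash
python3 -c "
from h import *
st();look('wrist','w15');st()
_,c=load('w15');O=np.array([.5095,.2378]);uy=np.array([.1564,.9877]);s=env.sense();print((s['ee_pos'][:2]-O)@uy)"
```

```text
t 20.0 p [0.4944 0.1418 0.2169] a [179.99 359.97  81.03] F [ 0.9 -0.2 -0.1] M [-0.1   0.02  0.01] g 0.0 qv 0.004
t 20.05 p [0.4943 0.1417 0.2168] a [180.   359.96  81.02] F [0.7 0.5 0.4] M [-0.09  0.02 -0.02] g -0.0 qv 0.004
-0.09725033659128222
```

View pics/w15.png

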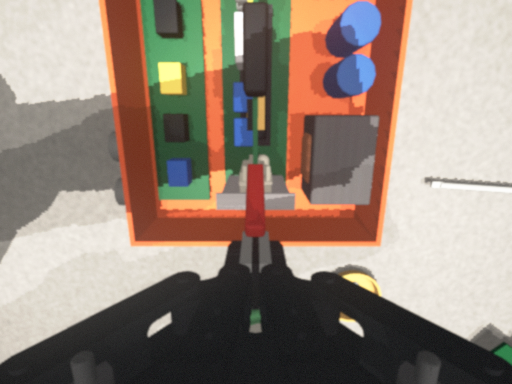

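Call:
arm_command(commands=[[0,[2,0,-1],[0,0,0]],[0,[1.2,0,-0.5],[0,0,0]],[0,[0,0,0],[0,0,0]]])

```text
t: 20.42
ee_pos: [0.4946, 0.1441, 0.2182]
tool_rot: [-3.141, 0.0, 1.413]
force: [-1.7, -2.4, -0.5]
grip_width: -0.001
```

```bash
python3 -c "
from h import *
st();look('wrist','w16');st()
_,c=load('w16');O=np.array([.5095,.2378]);uy=np.array([.1564,.9877]);s=env.sense();print((s['ee_pos'][:2]-O)@uy)
im=cv2.imread('pics/w16.png')[130:270,190:320];cv2.imwrite('pics/w16c.png',cv2.resize(im,None,fx=4,fy=4,interpolation=cv2.INTER_CUBIC))"
```

```text
t 20.43 p [0.4946 0.1441 0.2182] a [1.8003e+02 3.0000e-02 8.0980e+01] F [-1.7 -2.4 -0.5] M [-0.5   0.15  0.02] g -0.001 qv 0.002
t 20.48 p [0.4946 0.1441 0.2182] a [1.8003e+02 2.0000e-02 8.0980e+01] F [ 0.3 -1.9 -1.1] M [-0.52  0.15 -0.01] g -0.0 qv 0.002
-0.09487908927529842
```

View pics/w16c.png

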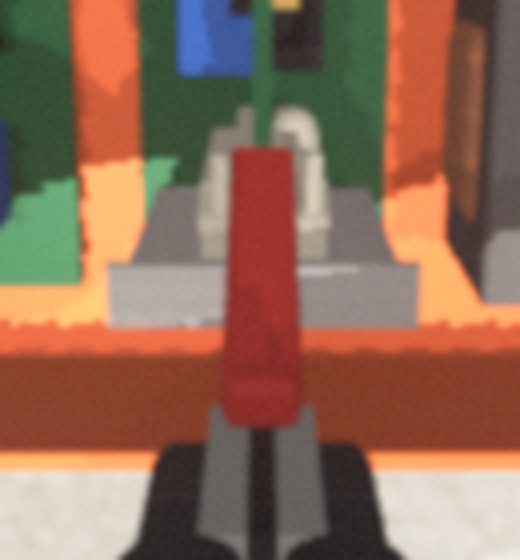

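Lever a is at about 0.46 rad by geometry (face at unit y −83.9) and touching lightly. Next, over to lever b.

Call:
arm_command(commands=[[0,[-8,0,0],[0,0,0]],[0,[0,0,-40],[0,0,0]],[0,[40,0,-20],[0,0,0]],[0,[50,0,0],[0,0,0]],[0,[50,0,0],[0,0,0]],[0,[50,0,0],[0,0,0]],[0,[54,0,0],[0,0,0]],[0,[0,0,0],[0,0,0]],[0,[0,0,0],[0,0,0]]])

```text
t: 21.6
ee_pos: [0.532, 0.3766, 0.2782]
tool_rot: [3.142, 0.001, 1.413]
force: [-1.1, -1.0, -0.4]
grip_width: -0.0
```

```bash
python3 -c "
from h import *
env.grab_frame('wrist');st();look('wrist','w17');look('side','s17');look('top','t17')
O=np.array([.5095,.2378]);uy=np.array([.1564,.9877]);ux=np.array([.9877,-.1564]);s=env.sense();d=s['ee_pos'][:2]-O;print(d@ux,d@uy)
a=cv2.imread('pics/s17.png')[100:220,140:260];cv2.imwrite('pics/s17c.png',cv2.resize(a,None,fx=5,fy=5,interpolation=cv2.INTER_CUBIC))"
```

```text
t 21.65 p [0.5322 0.3759 0.2785] a [1.7998e+02 2.0000e-02 8.0900e+01] F [1.4 0.1 0.6] M [-0.06 -0.    0.01] g 0.001 qv 0.009
0.000919628069302521 0.13991578332702728
```

View pics/s17c.png

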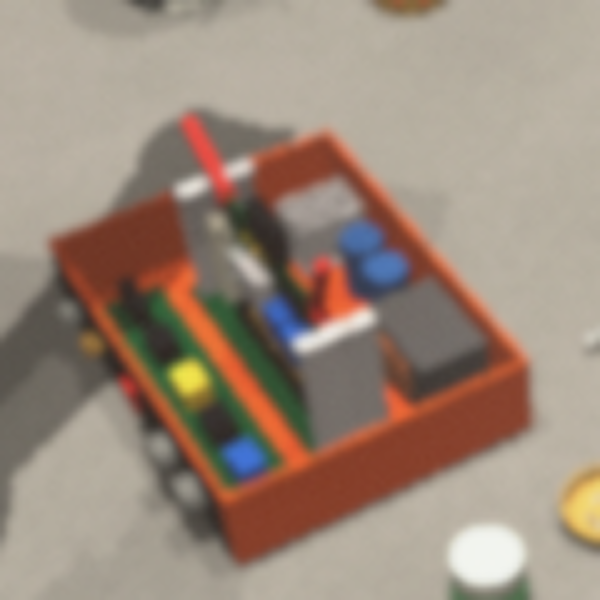

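```bash
python3 - <<'E'
from h import *
a=cv2.imread('pics/t17.png')[180:250,100:215];cv2.imwrite('pics/t17c.png',cv2.resize(a,None,fx=6,fy=6,interpolation=cv2.INTER_CUBIC))
O=np.array([.5095,.2378]);uy=np.array([.1564,.9877]);ux=np.array([.9877,-.1564])
_,S=load("s17")
# intersect side ray with plane unit x=0 (card plane)
def onplane(c,uv):
    o,d=ray(c,uv);n=np.array([ux[0],ux[1],0]);t=((np.array([*O,0])-o)@n)/(d@n);p=o+t*d;return np.round([(p[:2]-O)@uy*1000,p[2]*1000],1)
c=lambda u,v:(140+u/5,100+v/5)
print("a tip",onplane(S,c(322,260)),"a low",onplane(S,c(316,308)),"b tip",onplane(S,c(188,118)),"b root",onplane(S,c(228,190)))
print("b tip exp 118.4,124 ; a tip exp", 66+56*np.sin(.325),104.5+56*np.cos(.325))
E
```

```text
a tip [-84.1 161.3] a low [-62.2 104.7] b tip [108.5 135.9] b root [ 57.8 111.8]
b tip exp 118.4,124 ; a tip exp 83.88129200799204 157.5684406792297
```

View pics/t17c.png

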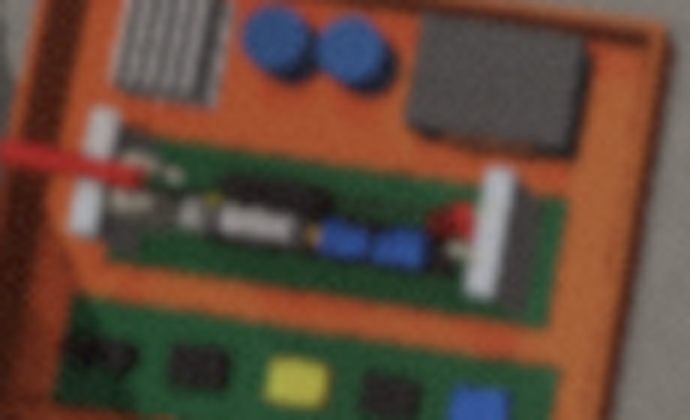

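Lever a's tip is at unit y −84.1 by the side view, matching 0.46 rad. Now for lever b: I'll lower outside it and push in stages.

Call:
arm_command(commands=[[0,[2,-1,30],[0,0,0]],[0,[0,0,35],[0,0,0]],[0,[0,0,28.5],[0,0,0]],[0,[0,0,0],[0,0,0]],[0,[0,0,0],[0,0,0]]])

```text
t: 22.42
ee_pos: [0.532, 0.3793, 0.1863]
tool_rot: [3.14, -0.001, 1.413]
force: [0.6, 0.2, 0.4]
grip_width: 0.001
```

```bash
cat >> h.py <<'E'
def uf():
    O=np.array([.5095,.2378]);uy=np.array([.1564,.9877]);ux=np.array([.9877,-.1564]);s=env.sense();d=s['ee_pos'][:2]-O;print("unit x,y",np.round(d@ux*1000,1),np.round(d@uy*1000,1),"tipz",np.round(s['ee_pos'][2]*1000-73,1))
E
python3 -c "
from h import *
st();uf();look('wrist','w18');look('side','s18')
a=cv2.imread('pics/s18.png')[80:200,140:260];cv2.imwrite('pics/s18c.png',cv2.resize(a,None,fx=5,fy=5,interpolation=cv2.INTER_CUBIC))"
```

```text
t 22.43 p [0.532  0.3793 0.1863] a [179.93 359.93  80.94] F [0.6 0.2 0.4] M [-0.01 -0.01  0.03] g 0.001 qv 0.011
unit x,y 0.1 143.2 tipz 113.3
```

View pics/s18c.png

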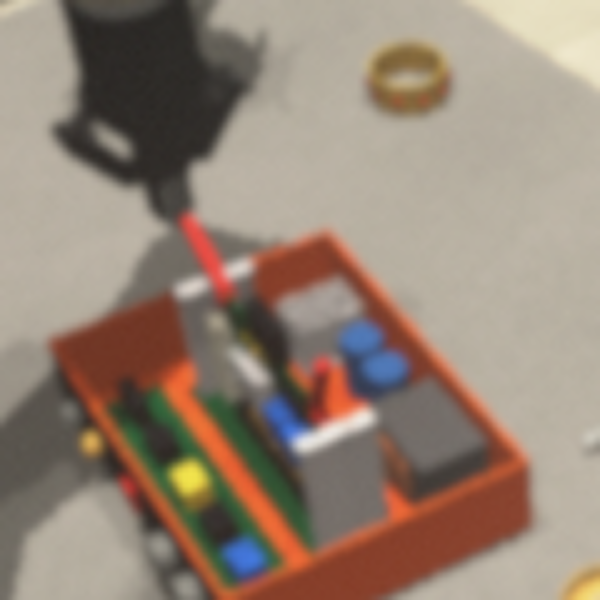

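View pics/w18.png

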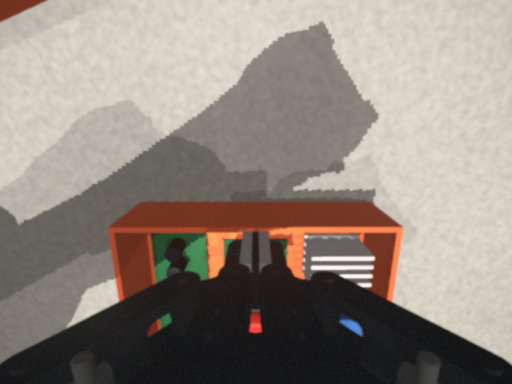

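The fingertip stands just outside lever b's tip. I'll push the first stage.

Call:
arm_command(commands=[[0,[-8,0,0],[0,0,0]],[0,[-6,0,0],[0,0,0]],[0,[-4,0,-8],[0,0,0]],[0,[-4.5,0,-8],[0,0,0]],[0,[-4,0,-5],[0,0,0]],[0,[-4,0,-4],[0,0,0]],[0,[-4,0,-2],[0,0,0]],[0,[0,0,0],[0,0,0]]])

```text
t: 23.52
ee_pos: [0.526, 0.3454, 0.2124]
tool_rot: [3.141, -0.001, 1.413]
force: [0.7, 2.4, 0.5]
grip_width: -0.0
```

```bash
python3 -c "
from h import *
st();uf();look('side','s19')
a=cv2.imread('pics/s19.png')[80:200,140:260];cv2.imwrite('pics/s19c.png',cv2.resize(a,None,fx=5,fy=5,interpolation=cv2.INTER_CUBIC))"
```

```text
t 23.52 p [0.526  0.3454 0.2124] a [179.97 359.96  80.97] F [0.7 2.4 0.5] M [ 0.45 -0.12 -0.03] g -0.0 qv 0.01
unit x,y -0.6 108.8 tipz 139.4
```

View pics/s19c.png

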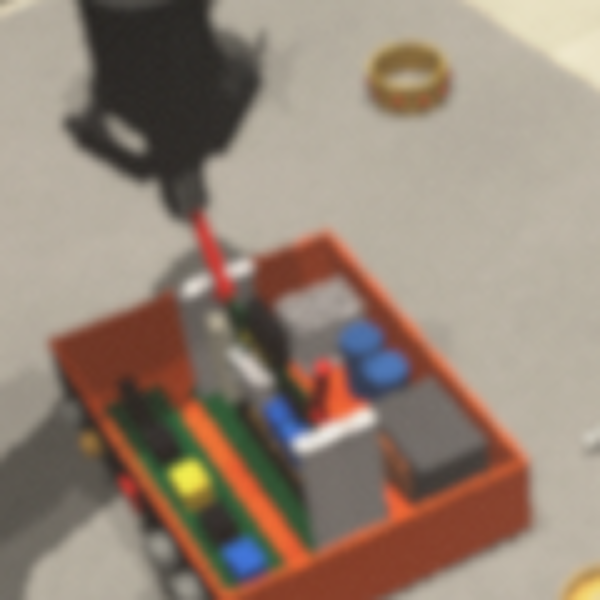

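Lever b is moving with the finger (2.4 N). I'll continue toward 0.45.

Call:
arm_command(commands=[[0,[-4,0,-2],[0,0,0]],[0,[-4,0,-2],[0,0,0]],[0,[-4,0,-1.5],[0,0,0]],[0,[-3,0,-1],[0,0,0]],[0,[0,0,0],[0,0,0]]])

```text
t: 24.2
ee_pos: [0.5233, 0.3302, 0.2182]
tool_rot: [-3.141, 0.0, 1.413]
force: [-0.2, 2.0, -1.0]
grip_width: 0.005
```

```bash
python3 -c "
from h import *
st();uf();env.grab_frame('wrist');st()"
```

```text
t 24.2 p [0.5233 0.3302 0.2182] a [1.8001e+02 2.0000e-02 8.0970e+01] F [-0.2  2.  -1. ] M [ 0.43 -0.16  0.08] g 0.005 qv 0.006
unit x,y -0.8 93.5 tipz 145.2
t 24.25 p [0.5233 0.3303 0.2182] a [1.8001e+02 3.0000e-02 8.0980e+01] F [ 1.4  2.5 -0.2] M [ 0.41 -0.1  -0.04] g -0.002 qv 0.005
```

Call:
arm_command(commands=[[0,[-2.5,0,-0.5],[0,0,0]],[0,[-2.5,0,0],[0,0,0]],[0,[0,0,0],[0,0,0]]])

```text
t: 24.62
ee_pos: [0.5226, 0.3266, 0.2188]
tool_rot: [3.141, -0.001, 1.414]
force: [2.0, 5.6, -2.6]
grip_width: -0.001
```

```bash
python3 -c "
from h import *
st();uf();env.grab_frame('wrist');st()"
```

```text
t 24.62 p [0.5226 0.3266 0.2188] a [179.98 359.92  81.03] F [ 2.   5.6 -2.6] M [ 1.32 -0.4  -0.  ] g -0.001 qv 0.003
unit x,y -1.0 89.7 tipz 145.8
t 24.68 p [0.5226 0.3266 0.2188] a [179.98 359.92  81.03] F [ 1.1  5.4 -2. ] M [ 1.26 -0.38  0.05] g -0.0 qv 0.002
```

Call:
arm_command(commands=[[0,[-2.5,0,0],[0,0,0]],[0,[-2.5,0,0],[0,0,0]],[0,[-2.5,0,0],[0,0,0]],[0,[0,0,0],[0,0,0]]])

```text
t: 25.18
ee_pos: [0.5213, 0.3201, 0.2187]
tool_rot: [3.141, -0.002, 1.415]
force: [2.5, 8.0, -3.7]
grip_width: -0.001
```

```bash
python3 -c "
from h import *
st();uf();look('side','s20')
a=cv2.imread('pics/s20.png')[80:200,140:260];cv2.imwrite('pics/s20c.png',cv2.resize(a,None,fx=5,fy=5,interpolation=cv2.INTER_CUBIC))"
```

```text
t 25.18 p [0.5213 0.3201 0.2187] a [179.98 359.86  81.07] F [ 2.5  8.  -3.7] M [ 1.87 -0.5   0.07] g -0.001 qv 0.002
unit x,y -1.2 83.1 tipz 145.7
```

View pics/s20c.png

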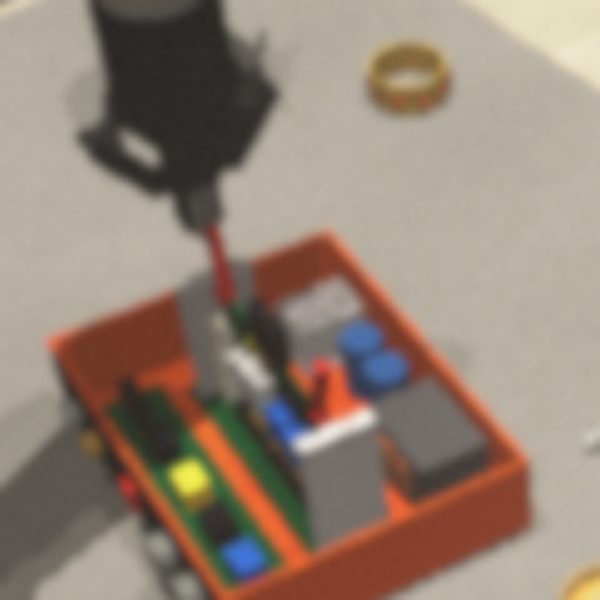

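Call:
arm_command(commands=[[0,[-1.5,0,0],[0,0,0]],[0,[-1,0,0],[0,0,0]],[0,[0,0,0],[0,0,0]]])

```text
t: 25.6
ee_pos: [0.5207, 0.3176, 0.2186]
tool_rot: [3.142, -0.002, 1.415]
force: [2.4, 7.8, -4.2]
grip_width: 0.002
```

```bash
python3 -c "
from h import *
st();uf()"
```

```text
t 25.6 p [0.5207 0.3176 0.2186] a [180.   359.87  81.07] F [ 2.4  7.8 -4.2] M [ 1.81 -0.39 -0.01] g 0.002 qv 0.002
unit x,y -1.4 80.5 tipz 145.6
```

Lever b is at about 0.2 rad. Back to lever a for its full close.

Call:
arm_command(commands=[[0,[8,1,0],[0,0,0]],[0,[0,0,-40],[0,0,0]],[0,[-40,0,-20],[0,0,0]],[0,[-50,0,0],[0,0,0]],[0,[-55,0,0],[0,0,0]],[0,[-55.5,0,0],[0,0,0]],[0,[0,0,0],[0,0,0]],[0,[0,0,0],[0,0,0]]])

```text
t: 26.6
ee_pos: [0.4919, 0.1254, 0.279]
tool_rot: [-3.141, -0.0, 1.413]
force: [0.5, 0.6, 0.5]
grip_width: 0.0
```

```bash
python3 -c "
from h import *
st();uf();look('wrist','w21');look('side','s21')
a=cv2.imread('pics/s21.png')[80:200,140:260];cv2.imwrite('pics/s21c.png',cv2.resize(a,None,fx=5,fy=5,interpolation=cv2.INTER_CUBIC))"
```

```text
t 26.6 p [0.4919 0.1254 0.279 ] a [180.01 360.    80.94] F [0.5 0.6 0.5] M [ 0.06 -0.    0.01] g 0.0 qv 0.019
unit x,y 0.2 -113.8 tipz 206.0
```

View pics/s21c.png

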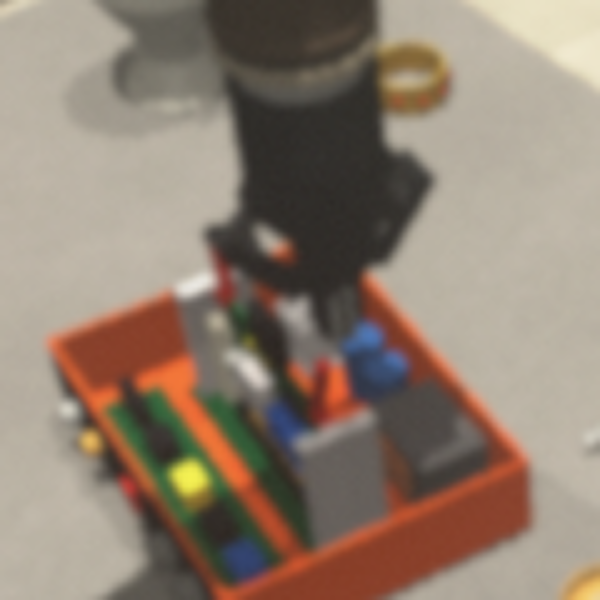

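View pics/w21.png

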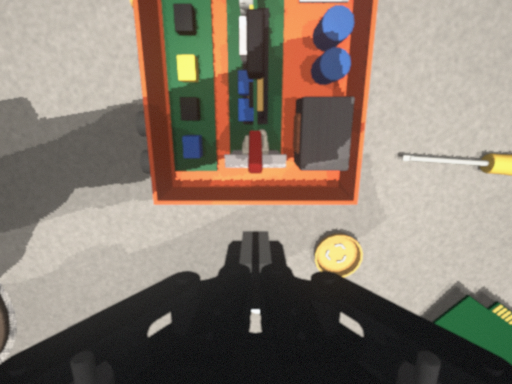

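Call:
arm_command(commands=[[0,[0,0,30],[0,0,0]],[0,[0,0,33],[0,0,0]],[0,[8,0,0],[0,0,0]],[0,[8,0,0],[0,0,0]],[0,[3,0,0],[0,0,0]],[0,[3,0,0],[0,0,0]],[0,[3,0,0],[0,0,0]],[0,[3,0,0],[0,0,0]],[0,[0,0,0],[0,0,0]]])

```text
t: 27.82
ee_pos: [0.4964, 0.1519, 0.2162]
tool_rot: [3.141, 0.001, 1.412]
force: [-1.9, -5.6, 2.6]
grip_width: 0.002
```

```bash
python3 -c "
from h import *
st();uf()"
```

```text
t 27.82 p [0.4964 0.1519 0.2162] a [1.7999e+02 7.0000e-02 8.0910e+01] F [-1.9 -5.6  2.6] M [-1.18  0.2  -0.05] g 0.002 qv 0.004
unit x,y 0.5 -86.9 tipz 143.2
```

Call:
arm_command(commands=[[0,[3,0,0],[0,0,0]],[0,[3,0,0],[0,0,0]],[0,[3,0,0],[0,0,0]],[0,[2,0,0],[0,0,0]],[0,[0,0,0],[0,0,0]]])

```text
t: 28.45
ee_pos: [0.4977, 0.1619, 0.2153]
tool_rot: [-3.141, 0.003, 1.412]
force: [0.3, -7.5, -3.2]
grip_width: 0.003
```

```bash
python3 -c "
from h import *
st();uf()"
```

```text
t 28.45 p [0.4977 0.1619 0.2153] a [1.8005e+02 1.7000e-01 8.0880e+01] F [ 0.3 -7.5 -3.2] M [-1.65 -0.06  0.02] g 0.003 qv 0.003
unit x,y 0.2 -76.8 tipz 142.3
```

Call:
arm_command(commands=[[0,[2,0,0],[0,0,0]],[0,[2,0,0],[0,0,0]],[0,[0,0,0],[0,0,0]]])

```text
t: 28.82
ee_pos: [0.4979, 0.1652, 0.2149]
tool_rot: [-3.14, 0.004, 1.411]
force: [0.5, -9.6, -4.6]
grip_width: -0.001
```

```bash
python3 -c "
from h import *
st();uf()"
```

```text
t 28.82 p [0.4979 0.1652 0.2149] a [180.11   0.25  80.86] F [ 0.5 -9.6 -4.6] M [-2.07  0.07  0.  ] g -0.001 qv 0.002
unit x,y -0.1 -73.5 tipz 141.9
```

Call:
arm_command(commands=[[0,[2,0,0],[0,0,0]],[0,[1.5,0,0],[0,0,0]],[0,[0,0,0],[0,0,0]]])

```text
t: 29.2
ee_pos: [0.4982, 0.1686, 0.2149]
tool_rot: [-3.139, 0.004, 1.411]
force: [-1.0, -9.7, -3.0]
grip_width: -0.001
```

```bash
python3 -c "
from h import *
st();uf()"
```

```text
t 29.2 p [0.4982 0.1686 0.2149] a [180.14   0.26  80.86] F [-1.  -9.7 -3. ] M [-2.09  0.27 -0.04] g -0.001 qv 0.002
unit x,y -0.3 -70.1 tipz 141.9
```

Call:
arm_command(commands=[[0,[1.5,0,0],[0,0,0]],[0,[0,0,0],[0,0,0]]])

```text
t: 29.45
ee_pos: [0.4983, 0.1697, 0.2148]
tool_rot: [-3.139, 0.005, 1.411]
force: [-0.9, -10.6, -3.3]
grip_width: -0.002
```

```bash
python3 -c "
from h import *
st();uf()"
```

```text
t 29.45 p [0.4983 0.1697 0.2148] a [180.16   0.29  80.85] F [ -0.9 -10.6  -3.3] M [-2.3  0.3 -0. ] g -0.002 qv 0.003
unit x,y -0.4 -69.0 tipz 141.8
```

Call:
arm_command(commands=[[0,[1.5,0,0],[0,0,0]],[0,[1.5,0,0],[0,0,0]],[0,[0,0,0],[0,0,0]]])

```text
t: 29.82
ee_pos: [0.4985, 0.1704, 0.2146]
tool_rot: [-3.138, 0.008, 1.409]
force: [-2.5, -16.4, -1.4]
grip_width: 0.002
```

```bash
python3 -c "
from h import *
st();uf();look('wrist','w22');look('side','s22')
a=cv2.imread('pics/s22.png')[80:200,140:260];cv2.imwrite('pics/s22c.png',cv2.resize(a,None,fx=5,fy=5,interpolation=cv2.INTER_CUBIC))"
```

```text
t 29.82 p [0.4985 0.1704 0.2146] a [180.21   0.45  80.75] F [ -2.5 -16.4  -1.4] M [-3.67  0.58  0.02] g 0.002 qv 0.002
unit x,y -0.3 -68.2 tipz 141.6
```

View pics/s22c.png

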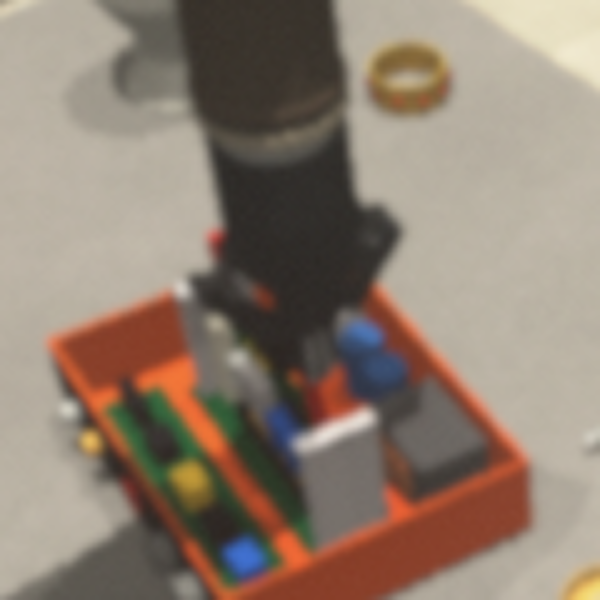

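View pics/w22.png

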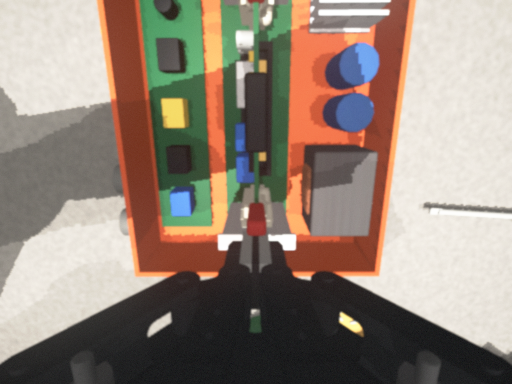

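The force rose sharply (16 N over 0.8 mm), so lever a is at its stop. Now lever b.

Call:
arm_command(commands=[[0,[-8,0,0],[0,0,0]],[0,[0,0,-40],[0,0,0]],[0,[35,0,-20],[0,0,0]],[0,[50,0,0],[0,0,0]],[0,[50,0,0],[0,0,0]],[0,[46,0,0],[0,0,0]],[0,[0,0,0],[0,0,0]],[0,[0,0,0],[0,0,0]]])

```text
t: 30.92
ee_pos: [0.5269, 0.3465, 0.2758]
tool_rot: [-3.142, 0.0, 1.414]
force: [0.1, 0.1, -1.1]
grip_width: 0.004
```

```bash
python3 -c "
from h import *
st();uf();look('side','s23')
a=cv2.imread('pics/s23.png')[80:200,140:260];cv2.imwrite('pics/s23c.png',cv2.resize(a,None,fx=5,fy=5,interpolation=cv2.INTER_CUBIC))"
```

```text
t 30.93 p [0.5269 0.3465 0.2758] a [1.800e+02 1.000e-02 8.099e+01] F [ 0.1  0.1 -1.1] M [-0.1   0.   -0.02] g 0.004 qv 0.017
unit x,y 0.2 110.1 tipz 202.8
```

View pics/s23c.png

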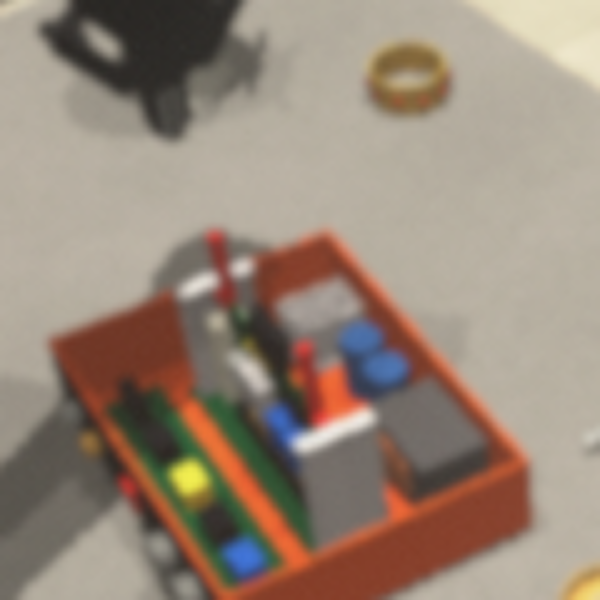

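Lever a now leans inward. I'll lower beside b and push it home.

Call:
arm_command(commands=[[0,[0,0,30],[0,0,0]],[0,[-8,0,30],[0,0,0]],[0,[-10,0,0],[0,0,0]],[0,[-6,0,0],[0,0,0]],[0,[-3,0,0],[0,0,0]],[0,[-3,0,0],[0,0,0]],[0,[-3,0,0],[0,0,0]],[0,[-2,0,0],[0,0,0]],[0,[0,0,0],[0,0,0]]])

```text
t: 32.1
ee_pos: [0.5216, 0.3126, 0.2162]
tool_rot: [3.141, -0.001, 1.414]
force: [0.3, 1.6, 0.9]
grip_width: 0.002
```

```bash
python3 -c "
from h import *
st();uf()"
```

```text
t 32.1 p [0.5216 0.3126 0.2162] a [179.97 359.95  81.  ] F [0.3 1.6 0.9] M [ 0.48 -0.14  0.04] g 0.002 qv 0.003
unit x,y 0.3 75.7 tipz 143.2
```

Call:
arm_command(commands=[[0,[-2.5,0,0],[0,0,0]],[0,[-2.5,0,0],[0,0,0]],[0,[0,0,0],[0,0,0]]])

```text
t: 32.48
ee_pos: [0.5207, 0.3092, 0.2158]
tool_rot: [3.141, -0.003, 1.415]
force: [2.1, 7.9, -2.0]
grip_width: 0.002
```

```bash
python3 -c "
from h import *
st();uf()"
```

```text
t 32.48 p [0.5207 0.3092 0.2158] a [179.96 359.84  81.06] F [ 2.1  7.9 -2. ] M [ 1.67 -0.6   0.01] g 0.002 qv 0.002
unit x,y -0.1 72.2 tipz 142.8
```

Call:
arm_command(commands=[[0,[-2,0,0],[0,0,0]],[0,[-2,0,0],[0,0,0]],[0,[0,0,0],[0,0,0]]])

```text
t: 32.85
ee_pos: [0.52, 0.3073, 0.216]
tool_rot: [3.14, -0.006, 1.416]
force: [2.7, 14.0, -5.3]
grip_width: 0.001
```

```bash
python3 -c "
from h import *
st();uf()"
```

```text
t 32.85 p [0.52   0.3073 0.216 ] a [179.92 359.68  81.15] F [ 2.7 14.  -5.3] M [ 2.93 -0.7   0.  ] g 0.001 qv 0.002
unit x,y -0.5 70.3 tipz 143.0
```

Call:
arm_command(commands=[[0,[-1.5,0,0],[0,0,0]],[0,[-1.5,0,0],[0,0,0]],[0,[0,0,0],[0,0,0]]])

```text
t: 33.22
ee_pos: [0.5197, 0.3066, 0.2164]
tool_rot: [3.139, -0.009, 1.418]
force: [4.7, 19.2, -5.8]
grip_width: 0.002
```

```bash
python3 -c "
from h import *
st();uf()"
```

```text
t 33.23 p [0.5197 0.3066 0.2164] a [179.87 359.48  81.24] F [ 4.7 19.2 -5.8] M [ 4.32 -1.03  0.05] g 0.002 qv 0.002
unit x,y -0.7 69.6 tipz 143.4
```

Lever b hit a hard stop at 19 N. I'll back off and check with pictures.

Call:
arm_command(commands=[[0,[8,0,0],[0,0,0]],[0,[0,0,-40],[0,0,0]],[0,[0,0,-40],[0,0,0]],[0,[-50,0,-20],[0,0,0]],[0,[-50,0,0],[0,0,0]],[0,[-40,0,0],[0,0,0]],[0,[0,0,0],[0,0,0]],[0,[0,0,0],[0,0,0]],[0,[0,0,0],[0,0,0]]])

```text
t: 34.35
ee_pos: [0.4988, 0.171, 0.3155]
tool_rot: [-3.141, 0.001, 1.415]
force: [-0.9, -0.1, -0.4]
grip_width: -0.003
```

```bash
python3 -c "
from h import *
st();uf();look('wrist','w24');look('side','s24');look('top','t24')
a=cv2.imread('pics/s24.png')[100:220,140:260];cv2.imwrite('pics/s24c.png',cv2.resize(a,None,fx=5,fy=5,interpolation=cv2.INTER_CUBIC))"
```

```text
t 34.35 p [0.4988 0.171  0.3155] a [1.8003e+02 3.0000e-02 8.1080e+01] F [-0.9 -0.1 -0.4] M [0.02 0.03 0.01] g -0.003 qv 0.003
unit x,y -0.1 -67.6 tipz 242.5
```

View pics/s24c.png

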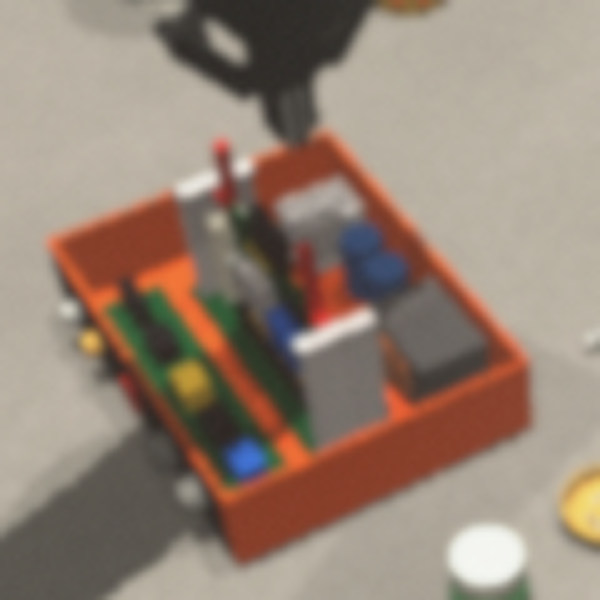

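View pics/w24.png

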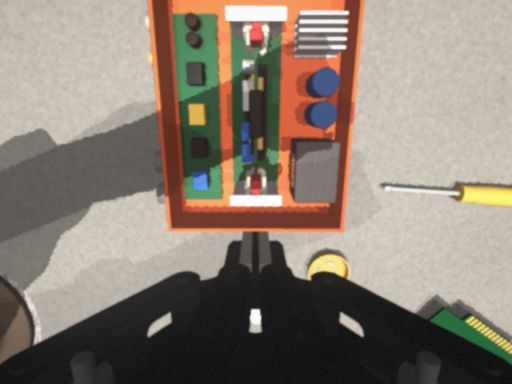

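```bash
python3 - <<'E'
from h import *
O=np.array([.5095,.2378]);uy=np.array([.1564,.9877]);ux=np.array([.9877,-.1564])
for n in ("w24","s24","t24"):
    im,c=load(n);g=im.astype(float);red=((g[...,2]-np.maximum(g[...,1],g[...,0]))>60)
    h=cv2.cvtColor(im,cv2.COLOR_BGR2HSV); red&=((h[...,0]<4)|(h[...,0]>176))&(h[...,1]>150)
    k,_,s,ct=cv2.connectedComponentsWithStats(red.astype(np.uint8))
    print(n,[(s[i].tolist(),ct[i].round(1).tolist()) for i in range(1,k) if s[i][4]>12])
for n,(a,b,cc,d) in dict(w24=(0,215,215,300),).items():
    i=cv2.imread(f'pics/{n}.png')[a:b,cc:d];cv2.imwrite(f'pics/{n}c.png',cv2.rotate(cv2.resize(i,None,fx=3.6,fy=3.6,interpolation=cv2.INTER_CUBIC),cv2.ROTATE_90_COUNTERCLOCKWISE))
i=cv2.imread('pics/s24.png')[122:172,165:215];cv2.imwrite('pics/s24d.png',cv2.resize(i,None,fx=11,fy=11,interpolation=cv2.INTER_CUBIC))
E
```

```text
w24 [([251, 22, 12, 20, 166], [256.1, 33.1]), ([251, 179, 9, 15, 122], [255.2, 185.8])]
s24 [([200, 153, 6, 12, 24], [202.5, 159.6]), ([312, 211, 14, 25, 101], [320.4, 220.8]), ([378, 213, 11, 25, 97], [380.3, 222.7]), ([271, 273, 25, 24, 125], [281.9, 286.7]), ([208, 290, 13, 31, 132], [216.2, 308.2])]
t24 [([345, 107, 18, 28, 113], [352.4, 120.9]), ([295, 156, 29, 19, 110], [308.7, 163.7]), ([173, 216, 5, 4, 13], [174.9, 217.6]), ([321, 244, 33, 11, 117], [339.5, 249.4]), ([300, 301, 28, 26, 122], [316.0, 312.2])]
```

View pics/w24c.png

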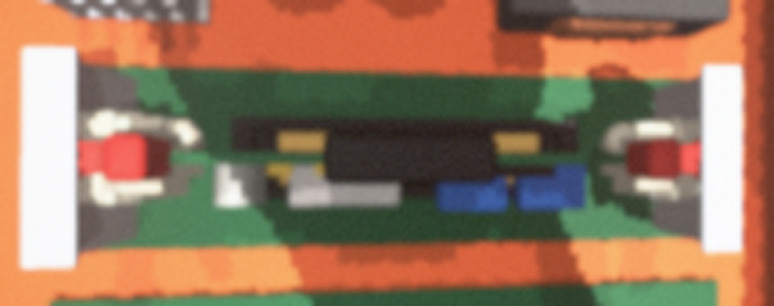

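View pics/s24d.png

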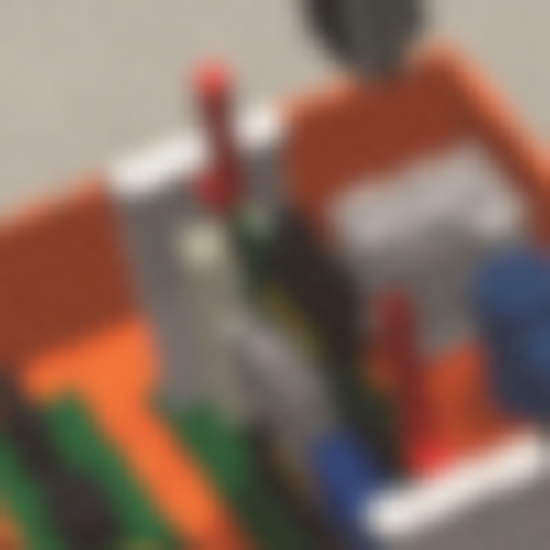

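```bash
python3 - <<'E'
from h import *
O=np.array([.5095,.2378]);uy=np.array([.1564,.9877]);ux=np.array([.9877,-.1564])
def W(x,y,z): p=O+x*ux+y*uy;return [p[0],p[1],z]
def lever(s,th,dz=0,along=.056,depth=.0):
    ph=th-.14; y=.066+along*np.sin(ph)-depth*np.cos(ph); z=.098+dz+along*np.cos(ph)+depth*np.sin(ph); return W(0,s*y,z)
for n in ("w24","s24","t24"):
    _,c=load(n); print(n)
    for s in (1,-1):
        for th in (0,.1,.2):
            print("  ","b" if s>0 else "a",th,"tip out",proj(c,lever(s,th)).round(1),"tip in",proj(c,lever(s,th,0,.056,.008)).round(1),"root in",proj(c,lever(s,th,0,.012,.008)).round(1))
    for dz in (0,.007): print("  tab top ends dz",dz,[proj(c,W(0,y,.130+dz)).round(1).tolist() for y in (.02,-.02)])
im,_=load("w24");q=im.max(axis=2);print(q[80:145,252].tolist(),q[80:145,259].tolist())
E
```

```text
w24
   b 0 tip out [253.9  30.8] tip in [253.9  43.4] root in [254.1  47.1]
   b 0.1 tip out [253.9  21.8] tip in [253.9  34.5] root in [254.1  45.4]
   b 0.2 tip out [253.9  12.9] tip in [253.9  25.4] root in [254.1  43.7]
   a 0 tip out [253.9 187.8] tip in [253.9 178.2] root in [254.1 174.5]
   a 0.1 tip out [253.9 194.4] tip in [253.9 185. ] root in [254.1 175.8]
   a 0.2 tip out [253.9 200.8] tip in [253.9 191.8] root in [254.  177.2]
  tab top ends dz 0 [[254.0, 89.8], [254.0, 138.6]]
  tab top ends dz 0.007 [[254.0, 89.1], [254.0, 139.3]]
s24
   b 0 tip out [183.5 127.7] tip in [184.7 129.3] root in [185.9 139. ]
   b 0.1 tip out [182.7 126.6] tip in [183.8 128.1] root in [185.7 138.5]
   b 0.2 tip out [181.9 125.7] tip in [183.  126.9] root in [185.5 138.2]
   a 0 tip out [200.6 148.9] tip in [199.4 147.7] root in [202.2 159.5]
   a 0.1 tip out [201.5 149.9] tip in [200.2 148.4] root in [202.3 159.5]
   a 0.2 tip out [202.4 151. ] tip in [201.1 149.3] root in [202.4 159.6]
  tab top ends dz 0 [[190.0, 140.2], [195.8, 147.5]]
  tab top ends dz 0.007 [[189.7, 138.5], [195.5, 14
[... 408 characters left out ...]
ip in [169.2 214.4] root in [171.2 216.6]
  tab top ends dz 0 [[138.1, 210.7], [154.2, 213.1]]
  tab top ends dz 0.007 [[137.4, 210.3], [153.6, 212.7]]
[160, 150, 149, 151, 151, 150, 154, 160, 161, 139, 84, 49, 52, 52, 54, 51, 54, 52, 51, 51, 54, 51, 52, 53, 51, 52, 53, 48, 52, 49, 50, 49, 46, 52, 52, 52, 48, 50, 52, 47, 47, 49, 49, 48, 48, 50, 49, 47, 49, 50, 49, 47, 52, 51, 47, 52, 48, 45, 44, 45, 48, 49, 46, 45, 48] [173, 174, 175, 176, 175, 176, 176, 174, 169, 144, 84, 51, 52, 55, 51, 53, 53, 53, 54, 53, 55, 53, 51, 54, 48, 53, 53, 53, 48, 53, 48, 52, 49, 48, 52, 53, 52, 50, 50, 49, 51, 52, 52, 54, 56, 49, 51, 50, 53, 52, 50, 49, 51, 48, 49, 53, 56, 84, 130, 168, 171, 172, 172, 174, 172]
```

In w24 the lever tips match the closed prediction: b's end face at v 32–42 (predicted 31–43), a's at about 178–189 (predicted 178–188). The tab appears 47 px long (predicted 48.8 seated, 50.2 at 7 mm high), so the card is home. The robot is clear, so I'll hand in.

```bash
python3 -c "
from h import *
st();print(env.finish_job());st()"
```

```text
t 34.5 p [0.4989 0.1707 0.3155] a [1.8002e+02 4.0000e-02 8.1060e+01] F [-1.2 -0.7 -1. ] M [-0.02  0.01  0.01] g 0.001 qv 0.004
the job is handed in; nothing more can be done
None
the job is handed in; nothing more can be done
```

The card is in its slot with both levers closed, and I handed the job in at 34.5 s of the 72 s allowed. The hand-in gives no verdict, so the result below rests on my own measurements.

- **Placing the card:** I lifted it from the stand by the tab, slid it down both guides with the components facing the front panel, and stopped when it met the connector at about 9 N. I then let go with both levers open.
- **Closing the levers:** I swung lever a to about 0.46 rad, b to about 0.2, then a to its stop (16 N) and b to its stop (19 N).
- **Last checks:** In the wrist and side views both lever tips sat within a pixel or two of the predicted closed position. The tab looked slightly smaller than predicted even for the seated height, which fits a card fully home. The gripper was clear of everything. I planned no contact with the jar, dish or screwdriver, and they showed no visible shift in the later pictures, though I did not measure them.
- **Disagreements:**
  - The wrist camera's calibration put the gripper's centre plane about 1 mm off, so I corrected the unit's position by that amount.
  - Two early views of the unit differed by about 0.7 mm in x, so I aligned the card against the cage lip in the same picture instead.
  - On the last push, lever b first met the finger about 5 mm further in than I expected, so its part-closed angle was probably smaller than 0.2 rad, or it had moved while a was closing.

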